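# Sort clothes pegs into a twin-tub caddy and hang it up

## Task

Put the loose clothes pegs away by colour: the red pegs into the red tub of the peg caddy and the blue peg into its blue tub. Then lift the caddy by the top of its hook, hook it over the copper rail at least 10 cm to the left of the green ring (left as seen from the robot), slide it along the rail until the hook is up against the ring, and leave it hanging there, level and still. Do not disturb the soap dispenser, brush, bowl and jar.

Things in the scene. Friction and masses are not known exactly. Their poses are not given: they have to be found in the camera images.
- peg_red_a: Spring clothes peg of red plastic with a steel spring, 72 long, 12 thick, 12 g, lying on its side. Origin: middle of its length, on its underside. x along its length towards the jaws, z up through its thickness. From x -10 to +36 the two legs run parallel, 14 wide over both (y -7 to +7): grip across them at the origin; behind that the handles spread to 24 wide at x -36.
- peg_red_b: Spring clothes peg of red plastic with a steel spring, 72 long, 12 thick, 12 g, lying on its side. Origin: middle of its length, on its underside. x along its length towards the jaws, z up through its thickness. From x -10 to +36 the two legs run parallel, 14 wide over both (y -7 to +7): grip across them at the origin; behind that the handles spread to 24 wide at x -36.
- peg_blue: Spring clothes peg of blue plastic with a steel spring, 72 long, 12 thick, 12 g, lying on its side. Origin: middle of its length, on its underside. x along its length towards the jaws, z up through its thickness. From x -10 to +36 the two legs run parallel, 14 wide over both (y -7 to +7): grip across them at the origin; behind that the handles spread to 24 wide at x -36.
- caddy: Loose peg caddy, 0.27 to 0.44 kg: two open tubs side by side, 65 high, and between them a white handle plate (12 thick in y, to z 75) whose stem (x -30 to -14) rises into a hook that opens to +x. Origin: centre of the underside; z up; y along its width of 240, blue tub at +y, red at -y; x across its depth of 104. Balance point within a few mm of x 0, y 0: it hangs level.
- caddy_seat (a point): Top of the inside of the caddy's hook, where the rail's pipe bears: caddy x 0, y 0, z 165. Axes as the caddy's. Hook bow in the xz plane, 14 thick in y, inner radius 14; its lip (x 15 to 29) ends downward at z 131, so the pipe enters from +x between caddy z 75 and 131 and then rises into the bow as the caddy is lowered.
- caddy_grip (a point): Middle of the solid crown above the bow of the caddy's hook: caddy x 0, y 0, z 181. Crown 14 thick in y, 34 long in x, flat top at z 191. Pinch it from above across y, fingertips no lower than caddy z 167, or they meet the rail. Axes as the caddy's.
- tub_blue (a point): Centre of the inner floor of the blue tub: caddy x 0, y +62, z 4. Inside 92 in x, 104 in y, 61 deep to the rim. A peg lies in it crosswise, its length along y. Axes as the caddy's.
- tub_red (a point): Centre of the inner floor of the red tub: caddy x 0, y -62, z 4. Inside 92 in x, 104 in y, 61 deep to the rim. Axes as the caddy's.
- rail_mid (a point): Middle of the fixed copper rail, on the axis of its level pipe, 250 above the worktop. Pipe diameter 15, along this point's y (to the robot's left); a post of diameter 15 at each end, y +300 and -300, on foot plates of radius 34. x is square to the rail, away from the robot; z up. The caddy (120 to each side of its hook) hangs freely between the posts.
- ring: Green plastic stop ring fixed on the rail's pipe, the mark: diameter 32, 10 wide along the rail. Origin: its centre, on the pipe's axis; axes as rail_mid's. With the hook touching its left face the caddy's origin is 12 to the left (+y) of the ring's centre.
- soap: Bystander: white soap dispenser with black pump, diameter 68, 175 high. Origin: centre of the underside.
- brush: Bystander: dark wooden scrubbing brush, 60 x 150 x 40 high, bristles down, between the pegs and the rail. Origin: centre of the underside.
- bowl: Bystander: white ceramic bowl, diameter 120, 50 high, beyond the rail. Origin: centre of the underside.
- jar: Bystander: amber jar with a dark wooden lid, diameter 72, 110 high. Origin: centre of the underside.

How it is judged:
By the outcome, as a careful person would: the job done as asked, in the order asked, and still so for the second after the job is handed in, with the robot touching nothing.
It also fails if it takes over 70 s, if anything falls off the work surface, if the arm or the gripper's body presses on something with over 40 N, if the wrist force passes 120 N, or if a joint passes its speed limit or range.

## Robot

A 6-joint arm with a two-finger parallel gripper is mounted at the origin on the work surface. World frame = base frame: x ahead of the robot, y to its left, z up, the work surface at z = 0. Lengths are in mm, angles in rad, forces in N, time in s.
With the tool pointing down it reaches from about 275 to 1000 mm from the base axis. Payload 8.4 kg.
Tool frame: the origin (TCP) lies between the finger pads; the fingertips stand 25 mm ahead of it and the grasp point (between the pads) lies 6 mm ahead of it; z points along the fingers, y is the line along which they close (so a half turn about z gives the same grasp; the last joint's range is limited). The gripper opens to 85 mm and grips with 20 to 120 N. Pads are 22 mm wide; open, the fingers measure 114 mm over their backs; the gripper's body (76 mm by 85 mm) begins 54 mm behind the grasp point. The pads swing forward as they close: fully open they stand 13 mm farther back than shut.
Start: joints at [-1.161, 0.353, 1.633, -0, 1.155, -0.002], TCP at [250.161, -572.754, 256.281] pointing down, gripper open.
Joint ranges: [-2.63, 2.63], [-0.92, 2.1], [0.06, 2.66], [-1.3, 4.44], [0, 2.69], [-3.02, 3.02]. Speed limits (rad/s): [2.22, 2.22, 2.79, 3.14, 3.14, 3.14].

## Interface

Orientations are given as [roll, pitch, yaw] about the fixed x, y, z axes, in that order (R = Rz(yaw) Ry(pitch) Rx(roll)).
In Python, from rig import r, eyes, workorder gives the robot as it stands. The module is installed in compiled form; this text tells all that it offers.
- The arm moves only by the tool step_arm, never from a script. Its argument "moves" is a list of rows, each an object of numbers: "tx", "ty", "tz": the shift along the tool's x, y, z scaled (see below); "ax", "ay", "az": the turn, a rotation vector about the tool's x, y, z scaled (see below). In form: [{"tx": .., "ty": .., "tz": .., "ax": .., "ay": .., "az": ..}, ...]. A call has 1 to 5 rows; each row shifts and turns the commanded pose from where the row before left it, along the tool's axes as they then stand; what a row does not reach is not made up. The controller multiplies each number of a shift by 25 mm and each number of a turn by 90 degrees. A row lasts 1/8 s, in which the tool goes at most 62.5 mm and 10.7 degrees, less where a joint would pass 70% of its speed; a pose out of reach is approached as far as the arm can. A call with a number of a shift or a turn outside -1 to 1 is refused whole. A call with a gripper value outside its range is refused whole. "gripper" is the opening, from 0 (shut) to 1 (fully open), set as the call begins (left out, the last holds). The fingers move at their own pace and stop on an object; "newtons" is the grip in N (left out, the last holds). Time passes only in rows, so rows that do not move let the fingers close. It gives the time, the measured TCP pose, the force, the opening and the grip force at its end, in the units of the state.
- r.sense(): the state, without advancing time (a new reading comes with each control period).
- eyes.grab_frame(name): name is "scene" or "top"; returns (picture, depth): 384x512x3 uint8, red, green, blue; 384x512 float32, mm along the optical axis (not along the pixel's ray), 0 where there is no reading.
- eyes.camera_info(name): a dict with "intrinsics" (3x3 intrinsics, pixels), "cam_to_world" (4x4, takes a point from camera to world coordinates). Camera axes: x right, y up, looking along -z (the intrinsics and any distortion apply to the point x, -y, -z); pixel columns grow to the right and rows downward; lengths in mm; the calibration is good to about 2 mm. A picture is of the moment at which its call begins. camera_info takes no time and is no camera call.
- workorder.sign_off(): hands the job in; it is judged then, once.
The state is a dict: "clock": time; "qpos": joint angles; "qvel": joint speeds; "joint_efforts": joint torques, N m; "eef_pos": TCP position; "tcp_rot": TCP orientation; "contact_force": force on the tool from outside, world axes, zero at the start; "wrist_torque": the same for the moment, N m; "opening": opening from 0.0 (shut) to 1.0 (fully open); "grasp_force": force on a finger pad.
Only numpy, scipy, OpenCV 4.12 (cv2) and the standard library are available. Lean on these libraries where they do the work, as an engineer would, in place of code of your own. Each camera call takes 0.05 s, during which the arm holds its last target. There are 200 camera calls.

## Working session

There is one attempt and no reset: what is moved stays moved. The work goes in short steps, Python scripts to look and compute and a tool call to move; the robot and the scene stay as the last step left them, time stands still between calls to the robot, and variables do not carry over. Pictures are saved under pics/ and viewed, at most 10 in all, crops included, and the job is handed in when it is done.

Besides the shell and the picture viewer there is one more tool, called after "Request:" by a JSON object that holds its "fn" and its "kwargs". step_arm: Moves the arm, as the interface text tells. Its arguments: {"type":"object","properties":{"moves":{"type":"array","items":{"type":"object","properties":{"tx":{"type":"number"},"ty":{"type":"number"},"tz":{"type":"number"},"ax":{"type":"number"},"ay":{"type":"number"},"az":{"type":"number"}}}},"gripper":{"type":"number"},"newtons":{"type":"number"}},"required":["moves"]}

```bash
mkdir -p pics
python3 - <<'E'
from rig import r,eyes
import cv2,numpy as np
print(r.sense())
ims=[]
for n in("scene","top"):
    p,d=eyes.grab_frame(n); c=eyes.camera_info(n); print(n,c)
    np.savez(f"{n}0.npz",p=p,d=d,K=c["intrinsics"],T=c["cam_to_world"])
    cv2.imwrite(f"pics/{n}0.png",cv2.resize(p[:,:,::-1],(768,576)))
E
```

```text
{'clock': 0.0, 'qpos': array([-1.16136855e+00,  3.53657239e-01,  1.63411631e+00,  3.74248214e-05,
        1.15518877e+00, -2.42272879e-03]), 'qvel': array([-0.00031653,  0.00152616,  0.00101015, -0.0010463 ,  0.0007575 ,
        0.00040171]), 'joint_efforts': array([ 1.76167785e-03, -6.05240679e+01, -3.42063868e+01, -9.36107085e-05,
        9.11832409e-03, -5.64731715e-05]), 'eef_pos': array([ 250.01767849, -572.34720498,  255.56360148]), 'tcp_rot': array([-3.14022308e+00, -3.75363732e-05,  4.11835347e-01]), 'contact_force': array([-0.30611627, -0.27616224, -0.08753872]), 'wrist_torque': array([-0.01136562,  0.02600854,  0.00550358]), 'grasp_force': 0.0, 'opening': 1.0038078045535166}
scene {'intrinsics': array([[450.23285249,   0.        , 256.3197408 ],
       [  0.        , 450.23285249, 193.89282171],
       [  0.        ,   0.        ,   1.        ]]), 'cam_to_world': array([[ 6.33681427e-01, -5.31491215e-01,  5.62107585e-01,
         1.31400592e+03],
       [ 7.73549932e-01,  4.43106012e-01, -4.53075672e-01,
        -5.81673615e+02],
       [-8.26751084e-03,  7.21923922e-01,  6.91923044e-01,
         1.03242937e+03],
       [ 0.00000000e+00,  0.00000000e+00,  0.00000000e+00,
         1.00000000e+00]])}
top {'intrinsics': array([[346.38463795,   0.        , 252.16999242],
       [  0.        , 346.38463795, 189.51603894],
       [  0.        ,   0.        ,   1.        ]]), 'cam_to_world': array([[ 2.65195565e-03,  9.94526964e-01, -1.04446567e-01,
         4.75830348e+02],
       [-9.99956316e-01,  3.57349393e-03,  8.63691634e-03,
        -8.12909461e+00],
       [ 8.96288536e-03,  1.04419100e-01,  9.94492996e-01,
         1.33598231e+03],
       [ 0.00000000e+00,  0.00000000e+00,  0.00000000e+00,
         1.00000000e+00]])}
```

View pics/scene0.png

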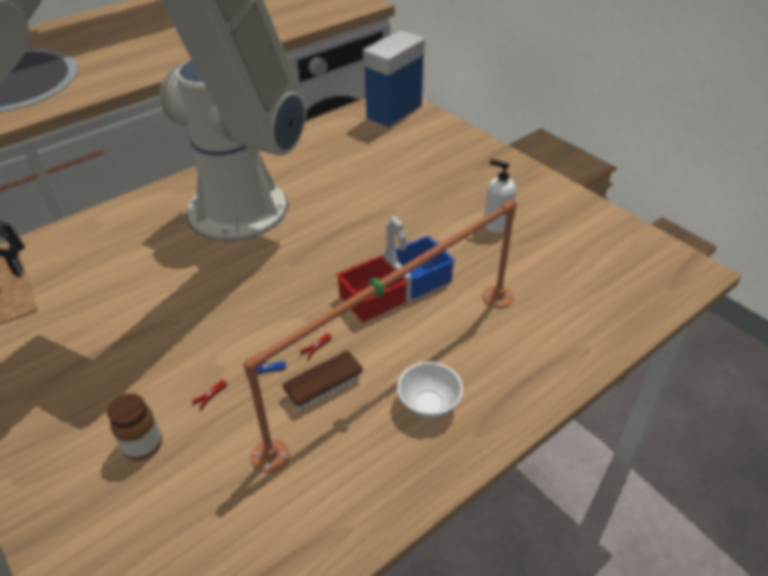

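View pics/top0.png

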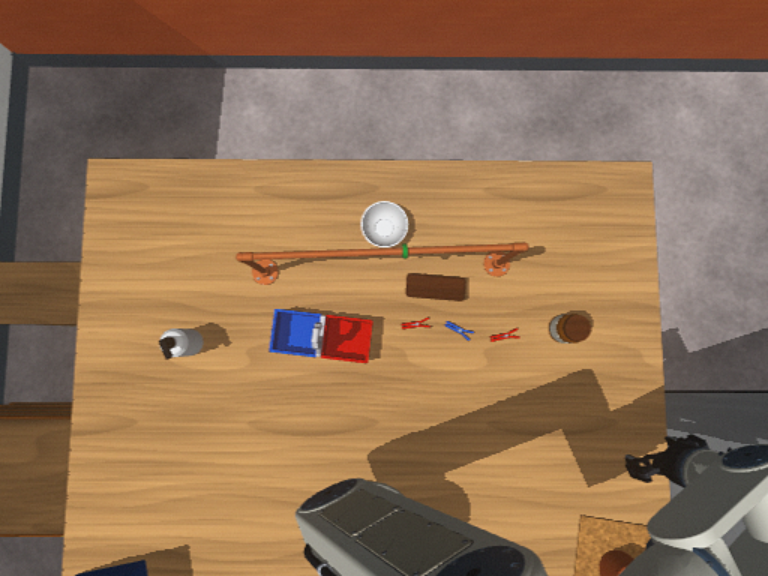

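The scene view shows the pegs (red 316,345 and 210,393; blue 268,367), the caddy at about 395,275 and the ring at 376,287. The top view has the pegs at (417,324), (459,329) and (505,335), the hook at 318,335 and the ring at 405,252. Next I'll segment these in both clouds and measure them.

```bash
cat > h.py <<'E'
import numpy as np,cv2
from rig import r,eyes
def cloud(n,load=None):
    if load:
        z=np.load(load);p,d,K,T=z["p"],z["d"],z["K"],z["T"]
    else:
        p,d=eyes.grab_frame(n);c=eyes.camera_info(n);K,T=c["intrinsics"],c["cam_to_world"]
    v,u=np.mgrid[:384,:512]
    P=np.stack([(u-K[0,2])/K[0,0]*d,-(v-K[1,2])/K[1,1]*d,-d],-1)@T[:3,:3].T+T[:3,3]
    P[d<=0]=np.nan
    return p,P,cv2.cvtColor(p,cv2.COLOR_RGB2HSV)
def mask(hsv,c):
    h,s,v=[hsv[...,i].astype(int) for i in range(3)]
    return {"red":((h<6)|(h>174))&(s>170)&(v>60),"blue":(h>105)&(h<130)&(s>120)&(v>50),"green":(h>45)&(h<85)&(s>100)&(v>40),
     "copper":(h>=4)&(h<14)&(s>110)&(v>60),"white":(s<40)&(v>110)}[c]
def near(P,lo,hi):
    with np.errstate(invalid="ignore"): return np.all((P>lo)&(P<hi),-1)
E
python3 - <<'E'
from h import *
np.set_printoptions(precision=1,suppress=True)
for n in("top","scene"):
    p,P,h=cloud(n,n+"0.npz"); print(n)
    t=near(P,[300,-500,-20],[800,500,15]); print(" table z",np.nanmedian(P[t][:,2]))
    for c in("red","blue"):
        m=(mask(h,c)&near(P,[350,-400,-10],[700,300,150])).astype(np.uint8)
        k,l,st,ce=cv2.connectedComponentsWithStats(m)
        for i in range(1,k):
            if st[i,4]<12: continue
            Q=P[l==i]; mu=Q[:,:2].mean(0); w,V=np.linalg.eigh(np.cov((Q[:,:2]-mu).T)); a=V[:,1]
            s=(Q[:,:2]-mu)@a; b=np.array([-a[1],a[0]]);y=(Q[:,:2]-mu)@b
            print(c,st[i,4],"px",ce[i],"mean",Q.mean(0),"z10/50/95",np.percentile(Q[:,2],[10,50,95]),"yaw",np.degrees(np.arctan2(a[1],a[0])),"ends",s.min(),s.max(),"wid-",y[s<s.min()+15].std(),"wid+",y[s>s.max()-15].std())
            print("   mid of ends",mu+a*(s.min()+s.max())/2, "minrect",cv2.minAreaRect(Q[:,:2].astype(np.float32)))
    m=mask(h,"green")&near(P,[450,-300,200],[800,300,300]);print("ring",m.sum(),P[m].mean(0),P[m].min(0),P[m].max(0))
    m=mask(h,"copper")&near(P,[450,-400,235],[800,400,300]);Q=P[m]
    f=np.polyfit(Q[:,1],Q[:,0],1);print("rail",m.sum(),"x=",f,"y",Q[:,1].min(),Q[:,1].max(),"z pct",np.percentile(Q[:,2],[5,50,90,99]))
    m=near(P,[380,-30,85],[600,250,215])&(h[...,1]<70);Q=P[m]
    print("hook",m.sum());q=Q[Q[:,2]>180];print(" crown",len(q),q.mean(0) if len(q) else 0,q.min(0),q.max(0))
E
```

```text
top
 table z 0.6055445075542139
red 902 px [230.9 225.6] mean [476.8  60.4  19. ] z10/50/95 [ 1.3  5.8 67.1] yaw 82.22625018098103 ends -60.02292094569351 62.37358597751304 wid- 30.22477358215558 wid+ 30.014674799488954
   mid of ends [477.   61.6] minrect ((477.44158935546875, 61.110595703125), (120.67730712890625, 105.50011444091797), 83.60176849365234)
red 49 px [276.3 215.9] mean [ 513.9 -111.8   12.5] z10/50/95 [ 7.8 13.2 16.8] yaw 97.86508731103584 ends -35.97355609382948 32.31496065981236 wid- 8.597780014310349 wid+ 4.438840360837623
   mid of ends [ 514.2 -113.6] minrect ((516.6814575195312, -113.73208618164062), (19.498388290405273, 68.48292541503906), 4.820068836212158)
red 40 px [333.8 223.6] mean [ 485.3 -331.3   11. ] z10/50/95 [ 7.2 10.6 17.5] yaw 111.55027356049467 ends -42.36834242992049 26.90131954953134 wid- 1.4915966367066111 wid+ 4.419034416490178
   mid of ends [ 488.1 -338.5] minrect ((486.5987854003906, -339.0213317871094), (14.791426658630371, 68.64775085449219), 17.15614128112793)
blue 755 px [195.8 221.3] mean [492.7 193.2  18.9] z10/50/95 [ 1.1  5.6 67.4] y
[... 3381 characters left out ...]
524.3 188.2] minrect ((501.5155944824219, 180.40184020996094), (111.85281372070312, 87.31655883789062), 84.1458969116211)
blue 51 px [181.  244.5] mean [ 507.5 -218.6    9.3] z10/50/95 [ 5.1  9.5 13.7] yaw 63.46792544056094 ends -26.631042730147477 23.63149435349205 wid- 2.9870897386638426 wid+ 3.170288488904005
   mid of ends [ 506.9 -220. ] minrect ((506.157470703125, -219.596435546875), (50.21187973022461, 13.376483917236328), 62.102813720703125)
ring 46 [666.3 -75.6 257.4] [651.1 -79.6 240.7] [675.5 -70.8 267.3]
rail 1124 x= [ -0.  661.2] y -335.61587660376824 279.16606665811105 z pct [247.  254.8 257.9 259.8]
hook 255
 crown 50 [486.2 117.8 187.2] [468.3 111.9 180.1] [500.5 127.5 192.2]
```

```bash
cat > m.py <<'E'
from h import *
from scipy.optimize import minimize
np.set_printoptions(precision=1,suppress=True)
V={n:np.load(n+"0.npz") for n in("top","scene")}
def proj(v,X):
    K,T=v["K"],v["T"];c=(X-T[:3,3])@T[:3,:3];return np.stack([K[0,2]-K[0,0]*c[:,0]/c[:,2],K[1,2]+K[1,1]*c[:,1]/c[:,2]],-1)
# peg outline sample points: two legs, (x,y) inside +1 ; ring outside -1
gx,gy=[a.ravel() for a in np.meshgrid(np.arange(-48,49,2.),np.arange(-24,25,2.))]
hw=np.where(gx>-10,7,7+(-10-gx)*5/26); inn=np.where(gx>-10,0,np.maximum(0,hw-7))
ins=(abs(gx)<=36)&(abs(gy)<=hw)&(abs(gy)>=inn)
def fit(col,x0,names=("top","scene")):
    def cost(q,names=names):
        c,s=np.cos(q[2]),np.sin(q[2]);t=0
        for n in names:
            X=np.stack([q[0]+c*gx-s*gy,q[1]+s*gx+c*gy,np.full(gx.shape,9.)],-1);uv=proj(V[n],X).astype(np.float32)
            im=V[n]["p"].astype(np.float32);ex=(im[...,0]-1.0*im[...,1]-20 if col=="red" else im[...,2]-im[...,0]) 
            ex=np.clip(ex,0,110)/110
            val=cv2.remap(ex,uv[:,0],uv[:,1],cv2.INTER_LINEAR).ravel()
            t+=((val-ins*.9)**2).sum()
        return t
    best=None
    for dy in(0,np.pi):
        for da in(-.2,0,.2):
            o=minimize(cost,[x0[0],x0[1],x0[2]+dy+da],method="Nelder-Mead",options=dict(initial_simplex=np.array([[0,0,0],[8,0,0],[0,8,0],[0,0,.2]])+[x0[0],x0[1],x0[2]+dy+da]))
            if da==0: print("  flip",dy>0,o.fun)
            if best is None or o.fun<best.fun:best=o
    return best
if __name__=="__main__":
    for nm,c,x0 in(("a","red",(515,-114,1.65)),("b","red",(487,-339,1.87)),("blue","blue",(501,-221,1.03))):
        for ns in(("top",),("scene",),("top","scene")):
            o=fit(c,x0,ns);print(nm,ns,o.x[:2],"yaw",np.degrees(o.x[2]),o.fun)
    for n in V:
        p,P,h=cloud(n,n+"0.npz")
        m=(mask(h,"red")|mask(h,"blue"))&near(P,[400,-30,59],[600,280,75]);Q=P[m];print(n,"rim",len(Q),np.median(Q[:,2]),cv2.minAreaRect(Q[:,:2].astype(np.float32)))
        m=mask(h,"copper")&near(P,[600,-300,235],[720,240,300]);Q=P[m];print(" rail",np.polyfit(Q[:,1],Q[:,0],1).tolist(),np.percentile(Q[:,2],98))
        m=near(P,[440,90,100],[540,150,215])&(h[...,1]<70);Q=P[m];Q=Q[Q[:,2]>np.percentile(Q[:,2],98)-8]
        print(" crown",len(Q),Q.mean(0),cv2.minAreaRect(Q[:,:2].astype(np.float32)))
    s=np.load("scene0.npz")["p"][210:290,120:240,::-1];t=np.load("top0.npz")["p"][200:240,260:350,::-1]
    cv2.imwrite("pics/crop.png",np.vstack([cv2.resize(s,(780,360),interpolation=2)[:360],cv2.resize(t,(780,240),interpolation=2)]))
E
python3 m.py
```

```text
flip False 93.00942992970369
  flip True 133.55511583377972
a ('top',) [ 514.1 -111.7] yaw 98.77889220118752 92.95296357835193
  flip False 80.93278657089081
  flip True 97.34941478007087
a ('scene',) [ 513.5 -114.1] yaw 99.0083481357053 80.9229345435051
  flip False 176.69278297800577
  flip True 234.44337376796713
a ('top', 'scene') [ 513.9 -112.2] yaw 98.8573976391058 176.67456452542183
  flip False 91.49451093316597
  flip True 133.09040247534296
b ('top',) [ 484.8 -338.1] yaw 102.36497740111292 91.49451093316597
  flip False 78.04808278397141
  flip True 96.37438549475428
b ('scene',) [ 484.6 -341.2] yaw 102.79084662433729 78.04412328447702
  flip False 172.57600595341563
  flip True 240.7614734803725
b ('top', 'scene') [ 484.8 -339.2] yaw 102.33665610432504 172.46213366251942
  flip False 42.486566419182104
  flip True 96.64835351141579
blue ('top',) [ 501.5 -221.9] yaw 62.39239336989959 42.05697214713878
  flip False 87.87676669808656
  flip True 88.26522961557761
blue ('scene',) [ 501.6 -227.5] yaw 65.38624218818863 87.87383611587407
  flip False 138.67828864255625
  flip True 191.59032355898972
blue ('top', 'scene') [ 501.5 -222.5] yaw 62.281746983839064 138.67828864255625
top rim 357 65.36970652596324 ((484.1802062988281, 120.74665832519531), (240.65533447265625, 105.49076843261719), 83.50511169433594)
 rail [-0.039512105112244025, 658.2246975905117] 260.90026635811046
 crown 42 [484.1 120.1 190.7] ((484.8124084472656, 120.50851440429688), (13.314258575439453, 32.88082504272461), 83.70101928710938)
scene rim 209 63.298576550720554 ((486.12384033203125, 117.3387680053711), (238.53199768066406, 105.43408966064453), 83.40008544921875)
 rail [-0.03941906123669612, 660.9773856667894] 259.0700727749048
 crown 41 [486.3 118.4 188.3] ((484.42059326171875, 118.8050537109375), (30.36646842956543, 16.064525604248047), 8.06871223449707)
```

View pics/crop.png

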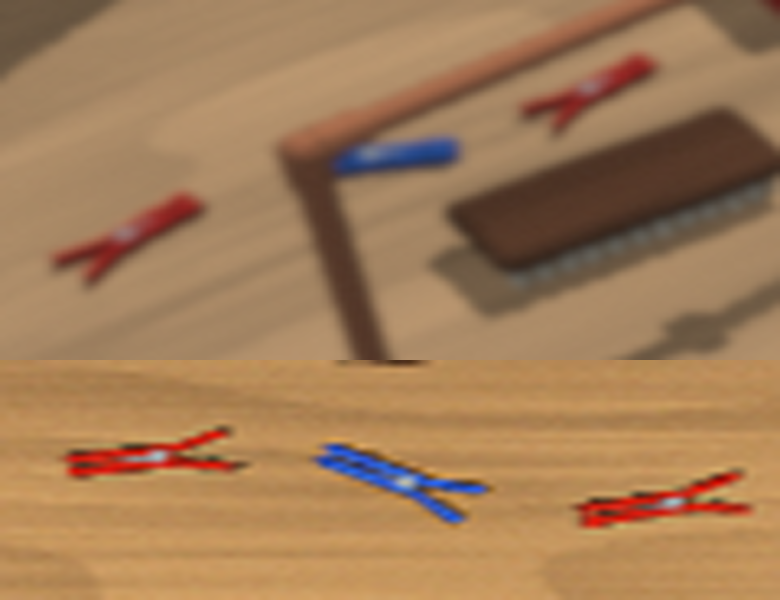

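The crops show all three pegs with jaws towards +y (image left) and handles spread to the right. The two views agree to about 3 mm. Next is a small planner that turns a world goal into rows.

```bash
cat > plan.py <<'E'
import numpy as np,sys,json
from rig import r
def start():
    s=r.sense();return np.r_[s["eef_pos"],np.degrees(s["tcp_rot"][2])]
def plan(goals,p=None):
    """goals: (x,y,z,yawdeg,rows); prints rows in tool units, tool pointing down"""
    p=np.array(start() if p is None else p,float);rows=[]
    print("from",p.round(1))
    for g in goals:
        n=g[4]
        for k in range(n):
            d=(np.array(g[:4])-p)/(n-k);d[3]=((np.array(g[3])-p[3]+180)%360-180)/(n-k)
            c,s=np.cos(np.radians(p[3])),np.sin(np.radians(p[3]))
            t=np.array([c*d[0]+s*d[1],s*d[0]-c*d[1],-d[2]])/25;a=-d[3]/90
            t=t.round(2);a=round(a,3);
            if abs(t).max()>1 or abs(a)>.118:print("!! over",t,a)
            rows.append({k:float(v) for k,v in zip(("tx","ty","tz","az"),[*t,a]) if v})
            t=t*25;p=p+[c*t[0]+s*t[1],s*t[0]-c*t[1],-t[2],-a*90]
    for i in range(0,len(rows),5):print(json.dumps(rows[i:i+5]))
    print("end",p.round(1))
E
python3 - <<'E'
from plan import *
plan([(485,-339.5,90,102.4,13),(485,-339.5,28,102.4,4)])
E
```

```text
from [ 250.  -572.4  255.6   23.6]
!! over [ 1.01 -0.16  0.51] -0.067
!! over [ 1.02 -0.05  0.51] -0.067
!! over [1.02 0.05 0.51] -0.068
[{"tx": 0.95, "ty": -0.37, "tz": 0.51, "az": -0.067}, {"tx": 0.98, "ty": -0.27, "tz": 0.51, "az": -0.067}, {"tx": 1.01, "ty": -0.16, "tz": 0.51, "az": -0.067}, {"tx": 1.02, "ty": -0.05, "tz": 0.51, "az": -0.067}, {"tx": 1.02, "ty": 0.05, "tz": 0.51, "az": -0.068}]
[{"tx": 1.0, "ty": 0.16, "tz": 0.51, "az": -0.067}, {"tx": 0.98, "ty": 0.27, "tz": 0.51, "az": -0.068}, {"tx": 0.95, "ty": 0.37, "tz": 0.51, "az": -0.067}, {"tx": 0.9, "ty": 0.47, "tz": 0.51, "az": -0.068}, {"tx": 0.85, "ty": 0.56, "tz": 0.51, "az": -0.067}]
[{"tx": 0.79, "ty": 0.64, "tz": 0.51, "az": -0.068}, {"tx": 0.71, "ty": 0.73, "tz": 0.51, "az": -0.067}, {"tx": 0.63, "ty": 0.79, "tz": 0.51, "az": -0.068}, {"tz": 0.62}, {"tz": 0.62}]
[{"tz": 0.62}, {"tz": 0.62}]
end [ 484.9 -339.6   27.9  102.4]
```

Request:
{"fn": "step_arm", "kwargs": {"moves": [{"tx":0.95,"ty":-0.37,"tz":0.5,"az":-0.067},{"tx":0.98,"ty":-0.27,"tz":0.5,"az":-0.067},{"tx":1.0,"ty":-0.16,"tz":0.5,"az":-0.067},{"tx":1.0,"ty":-0.05,"tz":0.5,"az":-0.067},{"tx":1.0,"ty":0.05,"tz":0.5,"az":-0.067}], "gripper": 0.45, "newtons": 25}}

```text
schema error: expected keys tx, ty, tz, ax, ay, az
```

Request:
{"fn": "step_arm", "kwargs": {"moves": [{"tx":1.0,"ty":0.16,"tz":0.5,"az":-0.067},{"tx":0.98,"ty":0.27,"tz":0.5,"az":-0.067},{"tx":0.95,"ty":0.37,"tz":0.5,"az":-0.067},{"tx":0.9,"ty":0.47,"tz":0.5,"az":-0.067},{"tx":0.85,"ty":0.56,"tz":0.5,"az":-0.067}]}}

```text
schema error: expected keys tx, ty, tz, ax, ay, az
```

Request:
{"fn": "step_arm", "kwargs": {"moves": [{"tx":0.8,"ty":0.65,"tz":0.5,"az":-0.067},{"tx":0.7,"ty":0.73,"tz":0.5,"az":-0.067},{"tx":0.65,"ty":0.8,"tz":0.5,"az":-0.067},{"tz":0.6},{}]}}

```text
schema error: expected keys tx, ty, tz, ax, ay, az
```

Run:
```python
from plan import *
plan([(485,-339.5,28,102.4,3)])
plan([(485,-339.5,125,100,5),(489,56,125,83.5,17),(489,56,50,83.5,4)],(485,-339.5,28,102.4))
```

```text
from [ 250.  -572.4  255.6   23.6]
!! over [ 4.11 -1.59  3.04] -0.292
!! over [4.4  0.39 3.03] -0.292
!! over [3.76 2.3  3.04] -0.292
[{"tx": 4.11, "ty": -1.59, "tz": 3.04, "az": -0.292}, {"tx": 4.4, "ty": 0.39, "tz": 3.03, "az": -0.292}, {"tx": 3.76, "ty": 2.3, "tz": 3.04, "az": -0.292}]
end [ 484.9 -339.5   27.9  102.4]
from [ 485.  -339.5   28.   102.4]
[{"tz": -0.78, "az": 0.005}, {"tz": -0.78, "az": 0.005}, {"tz": -0.77, "az": 0.006}, {"tz": -0.78, "az": 0.005}, {"tz": -0.77, "az": 0.006}]
[{"tx": 0.91, "ty": 0.17, "az": 0.011}, {"tx": 0.92, "ty": 0.15, "az": 0.011}, {"tx": 0.92, "ty": 0.14, "az": 0.011}, {"tx": 0.92, "ty": 0.12, "az": 0.011}, {"tx": 0.92, "ty": 0.11, "az": 0.011}]
[{"tx": 0.93, "ty": 0.09, "az": 0.011}, {"tx": 0.93, "ty": 0.08, "az": 0.011}, {"tx": 0.93, "ty": 0.06, "az": 0.011}, {"tx": 0.93, "ty": 0.04, "az": 0.011}, {"tx": 0.93, "ty": 0.03, "az": 0.011}]
[{"tx": 0.93, "ty": 0.01, "az": 0.01}, {"tx": 0.93, "az": 0.011}, {"tx": 0.93, "ty": -0.02, "az": 0.01}, {"tx": 0.93, "ty": -0.04, "az": 0.011}, {"tx": 0.93, "ty": -0.05, "az": 0.01}]
[{"tx": 0.93, "ty": -0.07, "az": 0.011}, {"tx": 0.93, "ty": -0.08, "az": 0.01}, {"tz": 0.75}, {"tz": 0.75}, {"tz": 0.75}]
[{"tz": 0.75}]
end [489.   56.   50.   83.5]
```

All six keys are required in every row, so I'll resend.

Request:
{"fn": "step_arm", "kwargs": {"moves": [{"tx":0.95,"ty":-0.37,"tz":0.5,"ax":0,"ay":0,"az":-0.067},{"tx":0.98,"ty":-0.27,"tz":0.5,"ax":0,"ay":0,"az":-0.067},{"tx":1.0,"ty":-0.16,"tz":0.5,"ax":0,"ay":0,"az":-0.067},{"tx":1.0,"ty":-0.05,"tz":0.5,"ax":0,"ay":0,"az":-0.067},{"tx":1.0,"ty":0.05,"tz":0.5,"ax":0,"ay":0,"az":-0.067}], "gripper": 0.45, "newtons": 25}}

```text
clock: 0.72
eef_pos: [340.2, -483.0, 193.1]
tcp_rot: [-3.141, -0.0, 0.941]
contact_force: [-0.2, 0.3, -0.7]
opening: 0.452
grasp_force: 0.0
```

Request:
{"fn": "step_arm", "kwargs": {"moves": [{"tx":1.0,"ty":0.16,"tz":0.5,"ax":0,"ay":0,"az":-0.067},{"tx":0.98,"ty":0.27,"tz":0.5,"ax":0,"ay":0,"az":-0.067},{"tx":0.95,"ty":0.37,"tz":0.5,"ax":0,"ay":0,"az":-0.067},{"tx":0.9,"ty":0.47,"tz":0.5,"ax":0,"ay":0,"az":-0.067},{"tx":0.85,"ty":0.56,"tz":0.5,"ax":0,"ay":0,"az":-0.067}]}}

```text
clock: 1.35
eef_pos: [430.8, -394.0, 130.6]
tcp_rot: [-3.141, -0.0, 1.468]
contact_force: [-0.5, 0.1, -0.0]
opening: 0.449
grasp_force: 0.0
```

Request:
{"fn": "step_arm", "kwargs": {"moves": [{"tx":0.8,"ty":0.65,"tz":0.5,"ax":0,"ay":0,"az":-0.067},{"tx":0.7,"ty":0.73,"tz":0.5,"ax":0,"ay":0,"az":-0.067},{"tx":0.65,"ty":0.8,"tz":0.5,"ax":0,"ay":0,"az":-0.067},{"tx":0,"ty":0,"tz":0.6,"ax":0,"ay":0,"az":0},{"tx":0,"ty":0,"tz":0,"ax":0,"ay":0,"az":0}]}}

```text
clock: 1.98
eef_pos: [484.0, -340.5, 77.4]
tcp_rot: [-3.139, -0.002, 1.779]
contact_force: [0.8, -0.2, -0.2]
opening: 0.449
grasp_force: 0.0
```

```bash
sed -i 's/for k,v in zip(("tx","ty","tz","az"),\[\*t,a\]) if v/for k,v in zip(("tx","ty","tz","ax","ay","az"),[*t,0,0,a])/' plan.py
python3 - <<'E'
from plan import *
print(r.sense()["opening"],r.sense()["contact_force"],r.sense()["tcp_rot"])
plan([(485,-339.5,28,102.4,3)])
E
```

```text
0.4486010039895288 [ 0.77975015 -0.15051576 -0.15884143] [-3.13948720e+00 -1.97482284e-03  1.77872790e+00]
from [ 484.  -340.5   77.4  101.9]
[{"tx": 0.01, "ty": 0.02, "tz": 0.66, "ax": 0.0, "ay": 0.0, "az": -0.002}, {"tx": 0.01, "ty": 0.01, "tz": 0.66, "ax": 0.0, "ay": 0.0, "az": -0.002}, {"tx": 0.01, "ty": 0.02, "tz": 0.65, "ax": 0.0, "ay": 0.0, "az": -0.001}]
end [ 485.1 -339.5   28.1  102.4]
```

Request:
{"fn": "step_arm", "kwargs": {"moves": [{"tx":0.01,"ty":0.02,"tz":0.65,"ax":0,"ay":0,"az":0},{"tx":0.01,"ty":0.02,"tz":0.65,"ax":0,"ay":0,"az":0},{"tx":0.01,"ty":0.01,"tz":0.65,"ax":0,"ay":0,"az":0},{"tx":0,"ty":0,"tz":0,"ax":0,"ay":0,"az":0}]}}

```text
clock: 2.48
eef_pos: [485.2, -339.3, 28.2]
tcp_rot: [-3.139, -0.002, 1.78]
contact_force: [-0.3, 1.1, -0.3]
opening: 0.448
grasp_force: 0.0
```

Request:
{"fn": "step_arm", "kwargs": {"moves": [{"tx":0,"ty":0,"tz":0,"ax":0,"ay":0,"az":0},{"tx":0,"ty":0,"tz":0,"ax":0,"ay":0,"az":0},{"tx":0,"ty":0,"tz":0,"ax":0,"ay":0,"az":0}], "gripper": 0, "newtons": 25}}

```text
clock: 2.85
eef_pos: [486.6, -340.1, 30.5]
tcp_rot: [3.141, 0.001, 1.78]
contact_force: [0.1, 0.1, 0.0]
opening: 0.154
grasp_force: 26.8
```

Request:
{"fn": "step_arm", "kwargs": {"moves": [{"tx":0,"ty":0,"tz":-0.8,"ax":0,"ay":0,"az":0},{"tx":0,"ty":0,"tz":-0.8,"ax":0,"ay":0,"az":0.025},{"tx":0,"ty":0,"tz":-0.8,"ax":0,"ay":0,"az":0},{"tx":0.9,"ty":0.17,"tz":-0.8,"ax":0,"ay":0,"az":0.012},{"tx":0.9,"ty":0.15,"tz":-0.6,"ax":0,"ay":0,"az":0.011}]}}

```text
clock: 3.48
eef_pos: [487.3, -294.1, 127.2]
tcp_rot: [3.14, 0.001, 1.704]
contact_force: [-0.4, -0.2, -0.7]
opening: 0.154
grasp_force: 26.8
```

Request:
{"fn": "step_arm", "kwargs": {"moves": [{"tx":0.95,"ty":0.14,"tz":0,"ax":0,"ay":0,"az":0.011},{"tx":0.95,"ty":0.12,"tz":0,"ax":0,"ay":0,"az":0.011},{"tx":0.95,"ty":0.1,"tz":0,"ax":0,"ay":0,"az":0.011},{"tx":0.95,"ty":0.09,"tz":0,"ax":0,"ay":0,"az":0.011},{"tx":0.95,"ty":0.08,"tz":0,"ax":0,"ay":0,"az":0.011}]}}

```text
clock: 4.1
eef_pos: [488.6, -174.0, 126.3]
tcp_rot: [3.14, 0.0, 1.619]
contact_force: [-0.1, 0.9, -1.1]
opening: 0.153
grasp_force: 26.8
```

Request:
{"fn": "step_arm", "kwargs": {"moves": [{"tx":0.95,"ty":0.06,"tz":0,"ax":0,"ay":0,"az":0.011},{"tx":0.95,"ty":0.04,"tz":0,"ax":0,"ay":0,"az":0.011},{"tx":0.95,"ty":0.03,"tz":0,"ax":0,"ay":0,"az":0.011},{"tx":0.95,"ty":0.01,"tz":0,"ax":0,"ay":0,"az":0.011},{"tx":0.95,"ty":0,"tz":0,"ax":0,"ay":0,"az":0.011}]}}

```text
clock: 4.72
eef_pos: [490.6, -55.2, 126.3]
tcp_rot: [3.14, 0.0, 1.532]
contact_force: [0.2, -0.7, -0.9]
opening: 0.15
grasp_force: 26.8
```

Run:
```python
from plan import *
print(r.sense()["opening"],r.sense()["grasp_force"])
plan([(489,56,125,83.5,4),(489,56,50,83.5,4)])
```

```text
0.15028651721966982 26.77429497241974
from [490.6 -55.2 126.3  87.8]
!! over [ 1.11 -0.06  0.01] 0.012
!! over [ 1.11 -0.08  0.01] 0.012
!! over [ 1.11 -0.1   0.02] 0.012
!! over [ 1.1  -0.12  0.01] 0.012
[{"tx": 1.11, "ty": -0.06, "tz": 0.01, "ax": 0.0, "ay": 0.0, "az": 0.012}, {"tx": 1.11, "ty": -0.08, "tz": 0.01, "ax": 0.0, "ay": 0.0, "az": 0.012}, {"tx": 1.11, "ty": -0.1, "tz": 0.02, "ax": 0.0, "ay": 0.0, "az": 0.012}, {"tx": 1.1, "ty": -0.12, "tz": 0.01, "ax": 0.0, "ay": 0.0, "az": 0.012}, {"tx": 0.0, "ty": -0.0, "tz": 0.75, "ax": 0.0, "ay": 0.0, "az": -0.0}]
[{"tx": 0.0, "ty": -0.0, "tz": 0.75, "ax": 0.0, "ay": 0.0, "az": -0.0}, {"tx": 0.0, "ty": -0.0, "tz": 0.75, "ax": 0.0, "ay": 0.0, "az": -0.0}, {"tx": 0.0, "ty": -0.0, "tz": 0.75, "ax": 0.0, "ay": 0.0, "az": -0.0}]
end [489.   56.   50.   83.5]
```

Request:
{"fn": "step_arm", "kwargs": {"moves": [{"tx":0.9,"ty":-0.05,"tz":0,"ax":0,"ay":0,"az":0.012},{"tx":0.9,"ty":-0.06,"tz":0,"ax":0,"ay":0,"az":0.012},{"tx":0.9,"ty":-0.08,"tz":0,"ax":0,"ay":0,"az":0.012},{"tx":0.85,"ty":-0.08,"tz":0,"ax":0,"ay":0,"az":0.012},{"tx":0.85,"ty":-0.08,"tz":0,"ax":0,"ay":0,"az":0}]}}

```text
clock: 5.35
eef_pos: [490.2, 55.2, 126.3]
tcp_rot: [3.14, -0.0, 1.457]
contact_force: [0.1, 0.5, -0.0]
opening: 0.152
grasp_force: 26.8
```

Request:
{"fn": "step_arm", "kwargs": {"moves": [{"tx":0,"ty":0,"tz":0.75,"ax":0,"ay":0,"az":0},{"tx":0,"ty":0,"tz":0,"ax":0,"ay":0,"az":0}]}}

```text
clock: 5.6
eef_pos: [489.4, 54.6, 106.4]
tcp_rot: [-3.14, 0.0, 1.458]
contact_force: [-0.3, 0.3, 0.1]
opening: 0.154
grasp_force: 26.8
```

Run:
```python
from plan import *
plan([(489,56,50,83.5,3)])
plan([(489,56,125,83.5,4),(514,-113,75,98.8,7),(514,-113,28,98.8,3)],(489,56,50,83.5))
```

```text
from [489.4  54.6 106.4  83.5]
[{"tx": 0.02, "ty": -0.01, "tz": 0.75, "ax": 0.0, "ay": 0.0, "az": 0.0}, {"tx": 0.02, "ty": -0.01, "tz": 0.75, "ax": 0.0, "ay": 0.0, "az": 0.0}, {"tx": 0.01, "ty": -0.0, "tz": 0.76, "ax": 0.0, "ay": 0.0, "az": 0.0}]
end [489.1  55.9  49.9  83.5]
from [489.   56.   50.   83.5]
[{"tx": 0.0, "ty": 0.0, "tz": -0.75, "ax": 0.0, "ay": 0.0, "az": -0.0}, {"tx": 0.0, "ty": 0.0, "tz": -0.75, "ax": 0.0, "ay": 0.0, "az": -0.0}, {"tx": 0.0, "ty": 0.0, "tz": -0.75, "ax": 0.0, "ay": 0.0, "az": -0.0}, {"tx": 0.0, "ty": 0.0, "tz": -0.75, "ax": 0.0, "ay": 0.0, "az": -0.0}, {"tx": -0.94, "ty": 0.25, "tz": 0.29, "ax": 0.0, "ay": 0.0, "az": -0.024}]
[{"tx": -0.95, "ty": 0.22, "tz": 0.28, "ax": 0.0, "ay": 0.0, "az": -0.024}, {"tx": -0.96, "ty": 0.18, "tz": 0.29, "ax": 0.0, "ay": 0.0, "az": -0.024}, {"tx": -0.97, "ty": 0.14, "tz": 0.28, "ax": 0.0, "ay": 0.0, "az": -0.024}, {"tx": -0.97, "ty": 0.11, "tz": 0.29, "ax": 0.0, "ay": 0.0, "az": -0.025}, {"tx": -0.97, "ty": 0.07, "tz": 0.28, "ax": 0.0, "ay": 0.0, "az": -0.025}]
[{"tx": -0.98, "ty": 0.02, "tz": 0.29, "ax": 0.0, "ay": 0.0, "az": -0.024}, {"tx": -0.0, "ty": 0.0, "tz": 0.63, "ax": 0.0, "ay": 0.0, "az": -0.0}, {"tx": -0.0, "ty": 0.0, "tz": 0.62, "ax": 0.0, "ay": 0.0, "az": -0.0}, {"tx": -0.0, "ty": 0.0, "tz": 0.63, "ax": 0.0, "ay": 0.0, "az": -0.0}]
end [ 513.9 -113.    28.    98.8]
```

Request:
{"fn": "step_arm", "kwargs": {"moves": [{"tx":0.02,"ty":0,"tz":0.75,"ax":0,"ay":0,"az":0},{"tx":0.02,"ty":0,"tz":0.75,"ax":0,"ay":0,"az":0},{"tx":0,"ty":0,"tz":0.75,"ax":0,"ay":0,"az":0},{"tx":0,"ty":0,"tz":0,"ax":0,"ay":0,"az":0}]}}

```text
clock: 6.1
eef_pos: [489.6, 55.1, 50.0]
tcp_rot: [-3.14, 0.0, 1.456]
contact_force: [-0.1, -0.9, -0.2]
opening: 0.154
grasp_force: 26.8
```

Request:
{"fn": "step_arm", "kwargs": {"moves": [{"tx":0,"ty":0,"tz":0,"ax":0,"ay":0,"az":0},{"tx":0,"ty":0,"tz":0,"ax":0,"ay":0,"az":0},{"tx":0,"ty":0,"tz":-0.75,"ax":0,"ay":0,"az":0},{"tx":0,"ty":0,"tz":-0.75,"ax":0,"ay":0,"az":0},{"tx":0,"ty":0,"tz":-0.75,"ax":0,"ay":0,"az":0}], "gripper": 0.35}}

```text
clock: 6.72
eef_pos: [490.3, 55.5, 107.6]
tcp_rot: [3.141, -0.0, 1.456]
contact_force: [0.8, 0.1, -0.7]
opening: 0.347
grasp_force: 0.0
```

Request:
{"fn": "step_arm", "kwargs": {"moves": [{"tx":0,"ty":0,"tz":-0.75,"ax":0,"ay":0,"az":0},{"tx":-0.94,"ty":0.25,"tz":0,"ax":0,"ay":0,"az":-0.024},{"tx":-0.95,"ty":0.22,"tz":0,"ax":0,"ay":0,"az":-0.024},{"tx":-0.96,"ty":0.18,"tz":0.3,"ax":0,"ay":0,"az":-0.024},{"tx":-0.97,"ty":0.14,"tz":0.3,"ax":0,"ay":0,"az":-0.024}]}}

```text
clock: 7.35
eef_pos: [504.8, -41.9, 110.7]
tcp_rot: [3.14, 0.0, 1.609]
contact_force: [0.2, 0.7, 0.3]
opening: 0.348
grasp_force: 0.0
```

Request:
{"fn": "step_arm", "kwargs": {"moves": [{"tx":-0.97,"ty":0.11,"tz":0.5,"ax":0,"ay":0,"az":-0.024},{"tx":-0.97,"ty":0.07,"tz":0.4,"ax":0,"ay":0,"az":-0.024},{"tx":-0.98,"ty":0.02,"tz":0.3,"ax":0,"ay":0,"az":-0.024},{"tx":0,"ty":0,"tz":0,"ax":0,"ay":0,"az":0}], "gripper": 0.45}}

```text
clock: 7.85
eef_pos: [514.9, -114.7, 80.2]
tcp_rot: [3.141, 0.0, 1.718]
contact_force: [-0.1, 0.3, 0.5]
opening: 0.447
grasp_force: 0.0
```

Run:
```python
from plan import *
from h import *
plan([(514,-113,28,98.8,3)])
p,P,h=cloud("top")
cv2.imwrite("pics/t1.png",cv2.resize(p[190:250,170:350,::-1],(780,260),interpolation=2))
```

```text
from [ 514.9 -114.7   80.2   98.5]
[{"tx": 0.02, "ty": -0.01, "tz": 0.7, "ax": 0.0, "ay": 0.0, "az": -0.001}, {"tx": 0.03, "ty": -0.01, "tz": 0.69, "ax": 0.0, "ay": 0.0, "az": -0.001}, {"tx": 0.02, "ty": -0.0, "tz": 0.7, "ax": 0.0, "ay": 0.0, "az": -0.002}]
end [ 514.1 -113.1   28.    98.8]
```

View pics/t1.png

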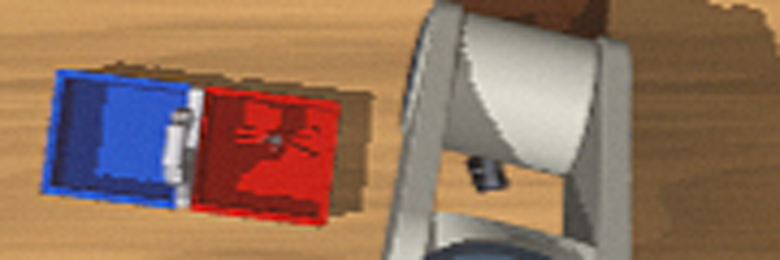

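Peg b lies in the red tub (277,140 in the crop), and the caddy hasn't moved. Next is peg a.

Request:
{"fn": "step_arm", "kwargs": {"moves": [{"tx":0.02,"ty":-0.01,"tz":0.7,"ax":0,"ay":0,"az":0},{"tx":0.02,"ty":-0.01,"tz":0.7,"ax":0,"ay":0,"az":0},{"tx":0.02,"ty":0,"tz":0.7,"ax":0,"ay":0,"az":0},{"tx":0,"ty":0,"tz":0,"ax":0,"ay":0,"az":0}]}}

```text
clock: 8.4
eef_pos: [512.6, -111.5, 25.6]
tcp_rot: [-3.138, -0.001, 1.721]
contact_force: [-0.5, -0.4, 0.1]
opening: 0.45
grasp_force: 0.0
```

Request:
{"fn": "step_arm", "kwargs": {"moves": [{"tx":0,"ty":0,"tz":0,"ax":0,"ay":0,"az":0},{"tx":0,"ty":0,"tz":0,"ax":0,"ay":0,"az":0},{"tx":0,"ty":0,"tz":0,"ax":0,"ay":0,"az":0}], "gripper": 0, "newtons": 25}}

```text
clock: 8.78
eef_pos: [514.4, -112.3, 28.0]
tcp_rot: [3.141, 0.0, 1.72]
contact_force: [-0.2, 0.5, -0.5]
opening: 0.154
grasp_force: 27.4
```

Run:
```python
from plan import *
plan([(514,-113,125,98.8,5),(467.3,56.5,125,83.5,8),(467.3,56.5,53,83.5,3),(467.3,56.5,125,83.5,3)])
```

```text
from [ 514.4 -112.3   28.    98.6]
[{"tx": -0.01, "ty": -0.0, "tz": -0.78, "ax": 0.0, "ay": 0.0, "az": -0.001}, {"tx": -0.0, "ty": -0.0, "tz": -0.77, "ax": 0.0, "ay": 0.0, "az": -0.0}, {"tx": -0.01, "ty": -0.01, "tz": -0.78, "ax": 0.0, "ay": 0.0, "az": -0.001}, {"tx": -0.0, "ty": -0.0, "tz": -0.77, "ax": 0.0, "ay": 0.0, "az": -0.0}, {"tx": -0.01, "ty": -0.01, "tz": -0.78, "ax": 0.0, "ay": 0.0, "az": -0.001}]
[{"tx": 0.87, "ty": -0.1, "tz": 0.0, "ax": 0.0, "ay": 0.0, "az": 0.021}, {"tx": 0.87, "ty": -0.13, "tz": 0.0, "ax": 0.0, "ay": 0.0, "az": 0.021}, {"tx": 0.87, "ty": -0.16, "tz": 0.0, "ax": 0.0, "ay": 0.0, "az": 0.021}, {"tx": 0.86, "ty": -0.19, "tz": 0.0, "ax": 0.0, "ay": 0.0, "az": 0.021}, {"tx": 0.85, "ty": -0.21, "tz": 0.0, "ax": 0.0, "ay": 0.0, "az": 0.022}]
[{"tx": 0.85, "ty": -0.24, "tz": 0.0, "ax": 0.0, "ay": 0.0, "az": 0.021}, {"tx": 0.84, "ty": -0.27, "tz": 0.0, "ax": 0.0, "ay": 0.0, "az": 0.022}, {"tx": 0.82, "ty": -0.3, "tz": 0.0, "ax": 0.0, "ay": 0.0, "az": 0.021}, {"tx": -0.0, "ty": -0.0, "tz": 0.96, "ax": 0.0, "ay": 0.0, "az": 0.0}, {"tx": -0.0, "ty": -0.0, "tz": 0.96, "ax": 0.0, "ay": 0.0, "az": 0.0}]
[{"tx": -0.0, "ty": -0.0, "tz": 0.96, "ax": 0.0, "ay": 0.0, "az": 0.0}, {"tx": -0.0, "ty": -0.0, "tz": -0.96, "ax": 0.0, "ay": 0.0, "az": 0.0}, {"tx": -0.0, "ty": -0.0, "tz": -0.96, "ax": 0.0, "ay": 0.0, "az": 0.0}, {"tx": -0.0, "ty": -0.0, "tz": -0.96, "ax": 0.0, "ay": 0.0, "az": 0.0}]
end [467.4  56.5 125.   83.5]
```

Request:
{"fn": "step_arm", "kwargs": {"moves": [{"tx":0,"ty":0,"tz":-0.8,"ax":0,"ay":0,"az":0},{"tx":0,"ty":0,"tz":-0.8,"ax":0,"ay":0,"az":0},{"tx":0,"ty":0,"tz":-0.8,"ax":0,"ay":0,"az":0},{"tx":0,"ty":0,"tz":-0.75,"ax":0,"ay":0,"az":0},{"tx":0,"ty":0,"tz":-0.75,"ax":0,"ay":0,"az":0}]}}

```text
clock: 9.4
eef_pos: [514.1, -112.3, 126.0]
tcp_rot: [3.141, 0.0, 1.72]
contact_force: [0.3, -1.3, -0.4]
opening: 0.155
grasp_force: 27.4
```

Request:
{"fn": "step_arm", "kwargs": {"moves": [{"tx":0.87,"ty":-0.1,"tz":0,"ax":0,"ay":0,"az":0.021},{"tx":0.87,"ty":-0.13,"tz":0,"ax":0,"ay":0,"az":0.021},{"tx":0.87,"ty":-0.16,"tz":0,"ax":0,"ay":0,"az":0.021},{"tx":0.86,"ty":-0.19,"tz":0,"ax":0,"ay":0,"az":0.021},{"tx":0.85,"ty":-0.21,"tz":0,"ax":0,"ay":0,"az":0.022}]}}

```text
clock: 10.02
eef_pos: [485.2, -5.5, 125.4]
tcp_rot: [3.141, -0.0, 1.553]
contact_force: [-0.6, -0.5, -0.5]
opening: 0.15
grasp_force: 27.4
```

Request:
{"fn": "step_arm", "kwargs": {"moves": [{"tx":0.85,"ty":-0.24,"tz":0,"ax":0,"ay":0,"az":0.021},{"tx":0.84,"ty":-0.27,"tz":0,"ax":0,"ay":0,"az":0.021},{"tx":0.82,"ty":-0.3,"tz":0,"ax":0,"ay":0,"az":0.021},{"tx":0,"ty":0,"tz":0.9,"ax":0,"ay":0,"az":0},{"tx":0,"ty":0,"tz":0,"ax":0,"ay":0,"az":0}]}}

```text
clock: 10.65
eef_pos: [467.2, 57.7, 101.9]
tcp_rot: [-3.14, 0.0, 1.455]
contact_force: [-0.3, -1.1, 0.3]
opening: 0.152
grasp_force: 27.4
```

Run:
```python
from plan import *
plan([(467.3,56.5,53,83.5,2)])
plan([(467.3,56.5,125,83.5,3),(501.5,-223,75,62.4,12)],(467.3,56.5,53,83.5))
```

```text
from [467.2  57.7 101.9  83.4]
[{"tx": -0.02, "ty": 0.0, "tz": 0.98, "ax": 0.0, "ay": 0.0, "az": -0.001}, {"tx": -0.03, "ty": 0.01, "tz": 0.98, "ax": 0.0, "ay": 0.0, "az": -0.0}]
end [467.3  56.4  52.9  83.5]
from [467.3  56.5  53.   83.5]
[{"tx": 0.0, "ty": 0.0, "tz": -0.96, "ax": 0.0, "ay": 0.0, "az": -0.0}, {"tx": 0.0, "ty": 0.0, "tz": -0.96, "ax": 0.0, "ay": 0.0, "az": -0.0}, {"tx": 0.0, "ty": 0.0, "tz": -0.96, "ax": 0.0, "ay": 0.0, "az": -0.0}, {"tx": -0.91, "ty": 0.22, "tz": 0.17, "ax": 0.0, "ay": 0.0, "az": 0.02}, {"tx": -0.91, "ty": 0.25, "tz": 0.17, "ax": 0.0, "ay": 0.0, "az": 0.019}]
[{"tx": -0.9, "ty": 0.27, "tz": 0.17, "ax": 0.0, "ay": 0.0, "az": 0.02}, {"tx": -0.89, "ty": 0.3, "tz": 0.17, "ax": 0.0, "ay": 0.0, "az": 0.019}, {"tx": -0.88, "ty": 0.33, "tz": 0.16, "ax": 0.0, "ay": 0.0, "az": 0.02}, {"tx": -0.87, "ty": 0.36, "tz": 0.17, "ax": 0.0, "ay": 0.0, "az": 0.019}, {"tx": -0.86, "ty": 0.38, "tz": 0.16, "ax": 0.0, "ay": 0.0, "az": 0.02}]
[{"tx": -0.84, "ty": 0.41, "tz": 0.17, "ax": 0.0, "ay": 0.0, "az": 0.019}, {"tx": -0.83, "ty": 0.43, "tz": 0.16, "ax": 0.0, "ay": 0.0, "az": 0.02}, {"tx": -0.82, "ty": 0.46, "tz": 0.17, "ax": 0.0, "ay": 0.0, "az": 0.019}, {"tx": -0.8, "ty": 0.48, "tz": 0.16, "ax": 0.0, "ay": 0.0, "az": 0.02}, {"tx": -0.79, "ty": 0.51, "tz": 0.17, "ax": 0.0, "ay": 0.0, "az": 0.019}]
end [ 501.4 -223.    75.    62.4]
```

Request:
{"fn": "step_arm", "kwargs": {"moves": [{"tx":-0.02,"ty":0,"tz":0.98,"ax":0,"ay":0,"az":0},{"tx":-0.02,"ty":0,"tz":0.98,"ax":0,"ay":0,"az":0},{"tx":0,"ty":0,"tz":0,"ax":0,"ay":0,"az":0}]}}

```text
clock: 11.02
eef_pos: [467.3, 56.2, 53.0]
tcp_rot: [-3.139, 0.001, 1.454]
contact_force: [-0.4, 0.5, 0.5]
opening: 0.157
grasp_force: 27.4
```

Request:
{"fn": "step_arm", "kwargs": {"moves": [{"tx":0,"ty":0,"tz":0,"ax":0,"ay":0,"az":0},{"tx":0,"ty":0,"tz":0,"ax":0,"ay":0,"az":0},{"tx":0,"ty":0,"tz":-0.96,"ax":0,"ay":0,"az":0},{"tx":0,"ty":0,"tz":-0.96,"ax":0,"ay":0,"az":0},{"tx":0,"ty":0,"tz":-0.96,"ax":0,"ay":0,"az":0}], "gripper": 0.35}}

```text
clock: 11.65
eef_pos: [468.3, 56.6, 127.1]
tcp_rot: [3.141, -0.0, 1.455]
contact_force: [0.3, -1.1, -0.0]
opening: 0.352
grasp_force: 0.0
```

Request:
{"fn": "step_arm", "kwargs": {"moves": [{"tx":-0.91,"ty":0.22,"tz":0,"ax":0,"ay":0,"az":0.02},{"tx":-0.91,"ty":0.25,"tz":0,"ax":0,"ay":0,"az":0.019},{"tx":-0.9,"ty":0.27,"tz":0,"ax":0,"ay":0,"az":0.02},{"tx":-0.89,"ty":0.3,"tz":0,"ax":0,"ay":0,"az":0.019},{"tx":-0.88,"ty":0.33,"tz":0.2,"ax":0,"ay":0,"az":0.02}]}}

```text
clock: 12.28
eef_pos: [482.7, -60.9, 121.7]
tcp_rot: [3.14, -0.0, 1.3]
contact_force: [-0.3, -0.5, 0.4]
opening: 0.351
grasp_force: 0.0
```

Request:
{"fn": "step_arm", "kwargs": {"moves": [{"tx":-0.87,"ty":0.36,"tz":0.3,"ax":0,"ay":0,"az":0.019},{"tx":-0.86,"ty":0.38,"tz":0.3,"ax":0,"ay":0,"az":0.02},{"tx":-0.84,"ty":0.41,"tz":0.3,"ax":0,"ay":0,"az":0.019},{"tx":-0.83,"ty":0.43,"tz":0.3,"ax":0,"ay":0,"az":0.02},{"tx":-0.82,"ty":0.46,"tz":0.2,"ax":0,"ay":0,"az":0.019}], "gripper": 0.45}}

```text
clock: 12.9
eef_pos: [496.3, -177.4, 86.1]
tcp_rot: [3.141, -0.0, 1.147]
contact_force: [0.7, 0.1, -0.5]
opening: 0.446
grasp_force: 0.0
```

Request:
{"fn": "step_arm", "kwargs": {"moves": [{"tx":-0.8,"ty":0.48,"tz":0.2,"ax":0,"ay":0,"az":0.02},{"tx":-0.79,"ty":0.51,"tz":0.2,"ax":0,"ay":0,"az":0.019},{"tx":0,"ty":0,"tz":0,"ax":0,"ay":0,"az":0}]}}

```text
clock: 13.28
eef_pos: [501.9, -224.2, 76.1]
tcp_rot: [3.14, 0.0, 1.086]
contact_force: [-0.2, -0.5, 0.7]
opening: 0.453
grasp_force: 0.0
```

Run:
```python
from plan import *
from h import *
plan([(501.5,-223,28,62.4,3)])
p,P,h=cloud("top");p2,_,_=cloud("scene")
cv2.imwrite("pics/t2.png",np.vstack([cv2.resize(p[190:250,170:350,::-1],(780,260),interpolation=2),cv2.resize(p2[120:260,130:350,::-1],(780,340))]))
```

```text
from [ 501.9 -224.2   76.1   62.2]
[{"tx": 0.01, "ty": -0.01, "tz": 0.64, "ax": 0.0, "ay": 0.0, "az": -0.001}, {"tx": 0.01, "ty": -0.01, "tz": 0.64, "ax": 0.0, "ay": 0.0, "az": -0.001}, {"tx": 0.02, "ty": -0.02, "tz": 0.64, "ax": 0.0, "ay": 0.0, "az": -0.0}]
end [ 501.4 -222.9   28.1   62.4]
```

View pics/t2.png

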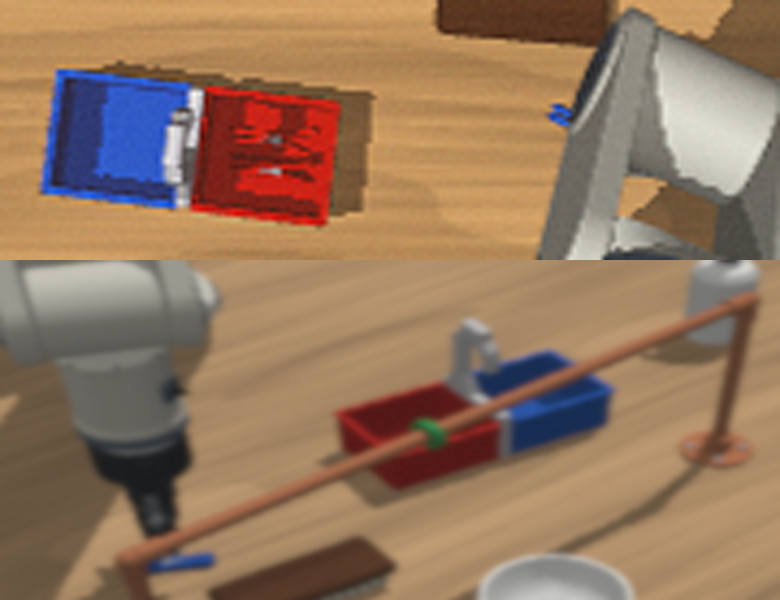

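Both red pegs lie side by side in the red tub. Next is the blue peg, carried over the hook.

Request:
{"fn": "step_arm", "kwargs": {"moves": [{"tx":0.01,"ty":-0.01,"tz":0.64,"ax":0,"ay":0,"az":0},{"tx":0.01,"ty":-0.01,"tz":0.64,"ax":0,"ay":0,"az":0},{"tx":0.01,"ty":0,"tz":0.64,"ax":0,"ay":0,"az":0},{"tx":0,"ty":0,"tz":0,"ax":0,"ay":0,"az":0}]}}

```text
clock: 13.88
eef_pos: [500.2, -221.3, 25.7]
tcp_rot: [-3.138, 0.0, 1.088]
contact_force: [-0.6, 0.1, 0.6]
opening: 0.451
grasp_force: 0.0
```

Request:
{"fn": "step_arm", "kwargs": {"moves": [{"tx":0,"ty":0,"tz":0,"ax":0,"ay":0,"az":0},{"tx":0,"ty":0,"tz":0,"ax":0,"ay":0,"az":0},{"tx":0,"ty":0,"tz":0,"ax":0,"ay":0,"az":0}], "gripper": 0, "newtons": 25}}

```text
clock: 14.25
eef_pos: [501.7, -222.3, 28.0]
tcp_rot: [3.141, -0.0, 1.087]
contact_force: [0.3, 1.1, -0.2]
opening: 0.149
grasp_force: 27.3
```

Run:
```python
from plan import *
plan([(501.5,-223,75,62.4,2),(497,-30,250,74,9),(492.2,181.5,250,83.5,9),(492.2,181.5,125,83.5,5)])
```

```text
from [ 501.7 -222.3   28.    62.3]
[{"tx": -0.02, "ty": 0.0, "tz": -0.94, "ax": 0.0, "ay": 0.0, "az": -0.001}, {"tx": -0.01, "ty": 0.01, "tz": -0.94, "ax": 0.0, "ay": 0.0, "az": -0.0}, {"tx": 0.75, "ty": -0.42, "tz": -0.78, "ax": 0.0, "ay": 0.0, "az": -0.014}, {"tx": 0.76, "ty": -0.4, "tz": -0.78, "ax": 0.0, "ay": 0.0, "az": -0.014}, {"tx": 0.77, "ty": -0.38, "tz": -0.78, "ax": 0.0, "ay": 0.0, "az": -0.014}]
[{"tx": 0.78, "ty": -0.36, "tz": -0.78, "ax": 0.0, "ay": 0.0, "az": -0.015}, {"tx": 0.78, "ty": -0.35, "tz": -0.78, "ax": 0.0, "ay": 0.0, "az": -0.014}, {"tx": 0.79, "ty": -0.33, "tz": -0.77, "ax": 0.0, "ay": 0.0, "az": -0.015}, {"tx": 0.8, "ty": -0.31, "tz": -0.78, "ax": 0.0, "ay": 0.0, "az": -0.014}, {"tx": 0.81, "ty": -0.29, "tz": -0.77, "ax": 0.0, "ay": 0.0, "az": -0.015}]
[{"tx": 0.81, "ty": -0.28, "tz": -0.78, "ax": 0.0, "ay": 0.0, "az": -0.014}, {"tx": 0.9, "ty": -0.28, "tz": 0.0, "ax": 0.0, "ay": 0.0, "az": -0.012}, {"tx": 0.9, "ty": -0.26, "tz": 0.0, "ax": 0.0, "ay": 0.0, "az": -0.012}, {"tx": 0.91, "ty": -0.25, "tz": 0.0, "ax": 0.0, "ay": 0.0, "az": -0.012}, {"tx": 0.91, "ty": -0.23, "tz": 0.0, "ax": 0.0, "ay": 0.0, "az": -0.012}]
[{"tx": 0.92, "ty": -0.21, "tz": 0.0, "ax": 0.0, "ay": 0.0, "az": -0.012}, {"tx": 0.92, "ty": -0.19, "tz": 0.0, "ax": 0.0, "ay": 0.0, "az": -0.011}, {"tx": 0.92, "ty": -0.18, "tz": 0.0, "ax": 0.0, "ay": 0.0, "az": -0.012}, {"tx": 0.93, "ty": -0.16, "tz": 0.0, "ax": 0.0, "ay": 0.0, "az": -0.011}, {"tx": 0.93, "ty": -0.14, "tz": 0.0, "ax": 0.0, "ay": 0.0, "az": -0.012}]
[{"tx": -0.0, "ty": -0.0, "tz": 1.0, "ax": 0.0, "ay": 0.0, "az": 0.0}, {"tx": -0.0, "ty": -0.0, "tz": 1.0, "ax": 0.0, "ay": 0.0, "az": 0.0}, {"tx": -0.0, "ty": -0.0, "tz": 1.0, "ax": 0.0, "ay": 0.0, "az": 0.0}, {"tx": -0.0, "ty": -0.0, "tz": 1.0, "ax": 0.0, "ay": 0.0, "az": 0.0}, {"tx": -0.0, "ty": -0.0, "tz": 1.0, "ax": 0.0, "ay": 0.0, "az": 0.0}]
end [492.3 181.6 125.   83.5]
```

Request:
{"fn": "step_arm", "kwargs": {"moves": [{"tx":-0.02,"ty":0,"tz":-0.94,"ax":0,"ay":0,"az":0},{"tx":-0.01,"ty":0.01,"tz":-0.94,"ax":0,"ay":0,"az":0},{"tx":0.75,"ty":-0.42,"tz":-0.78,"ax":0,"ay":0,"az":-0.014},{"tx":0.76,"ty":-0.4,"tz":-0.78,"ax":0,"ay":0,"az":-0.014},{"tx":0.77,"ty":-0.38,"tz":-0.78,"ax":0,"ay":0,"az":-0.014}]}}

```text
clock: 14.88
eef_pos: [499.8, -157.9, 134.0]
tcp_rot: [3.141, -0.0, 1.154]
contact_force: [0.9, -0.2, -0.3]
opening: 0.155
grasp_force: 27.3
```

Request:
{"fn": "step_arm", "kwargs": {"moves": [{"tx":0.78,"ty":-0.36,"tz":-0.78,"ax":0,"ay":0,"az":-0.015},{"tx":0.78,"ty":-0.35,"tz":-0.78,"ax":0,"ay":0,"az":-0.014},{"tx":0.79,"ty":-0.33,"tz":-0.78,"ax":0,"ay":0,"az":-0.015},{"tx":0.8,"ty":-0.31,"tz":-0.78,"ax":0,"ay":0,"az":-0.014},{"tx":0.81,"ty":-0.29,"tz":-0.78,"ax":0,"ay":0,"az":-0.015}]}}

```text
clock: 15.5
eef_pos: [497.4, -50.6, 231.5]
tcp_rot: [3.141, -0.0, 1.269]
contact_force: [0.3, -0.2, 0.3]
opening: 0.154
grasp_force: 27.4
```

Request:
{"fn": "step_arm", "kwargs": {"moves": [{"tx":0.81,"ty":-0.28,"tz":-0.78,"ax":0,"ay":0,"az":-0.014},{"tx":0.9,"ty":-0.28,"tz":0,"ax":0,"ay":0,"az":-0.012},{"tx":0.9,"ty":-0.26,"tz":0,"ax":0,"ay":0,"az":-0.012},{"tx":0.9,"ty":-0.25,"tz":0,"ax":0,"ay":0,"az":-0.012},{"tx":0.9,"ty":-0.23,"tz":0,"ax":0,"ay":0,"az":-0.012}]}}

```text
clock: 16.12
eef_pos: [494.6, 64.4, 250.4]
tcp_rot: [3.141, -0.0, 1.366]
contact_force: [0.0, 0.5, 0.3]
opening: 0.155
grasp_force: 27.4
```

Request:
{"fn": "step_arm", "kwargs": {"moves": [{"tx":0.92,"ty":-0.21,"tz":0,"ax":0,"ay":0,"az":-0.012},{"tx":0.92,"ty":-0.19,"tz":0,"ax":0,"ay":0,"az":-0.011},{"tx":0.92,"ty":-0.18,"tz":0,"ax":0,"ay":0,"az":-0.012},{"tx":0.93,"ty":-0.16,"tz":0,"ax":0,"ay":0,"az":-0.011},{"tx":0.93,"ty":-0.14,"tz":0,"ax":0,"ay":0,"az":-0.012}]}}

```text
clock: 16.75
eef_pos: [492.3, 182.0, 250.3]
tcp_rot: [3.141, -0.0, 1.457]
contact_force: [-0.1, 0.3, 0.9]
opening: 0.157
grasp_force: 27.4
```

Request:
{"fn": "step_arm", "kwargs": {"moves": [{"tx":0,"ty":0,"tz":0,"ax":0,"ay":0,"az":0}]}}

```text
clock: 16.88
eef_pos: [492.4, 182.3, 250.3]
tcp_rot: [3.141, -0.0, 1.458]
contact_force: [-0.1, 0.1, 0.1]
opening: 0.151
grasp_force: 27.4
```

Run:
```python
from plan import *
plan([(492.2,181.5,250,83.5,1),(492.2,181.5,50,83.5,9)])
```

```text
from [492.4 182.3 250.3  83.5]
[{"tx": -0.03, "ty": -0.0, "tz": 0.01, "ax": 0.0, "ay": 0.0, "az": 0.001}, {"tx": -0.0, "ty": -0.0, "tz": 0.89, "ax": 0.0, "ay": 0.0, "az": -0.0}, {"tx": -0.0, "ty": -0.0, "tz": 0.89, "ax": 0.0, "ay": 0.0, "az": -0.0}, {"tx": -0.0, "ty": -0.0, "tz": 0.89, "ax": 0.0, "ay": 0.0, "az": -0.0}, {"tx": -0.0, "ty": -0.0, "tz": 0.89, "ax": 0.0, "ay": 0.0, "az": -0.0}]
[{"tx": -0.0, "ty": -0.0, "tz": 0.89, "ax": 0.0, "ay": 0.0, "az": -0.0}, {"tx": -0.0, "ty": -0.0, "tz": 0.89, "ax": 0.0, "ay": 0.0, "az": -0.0}, {"tx": -0.0, "ty": -0.0, "tz": 0.89, "ax": 0.0, "ay": 0.0, "az": -0.0}, {"tx": -0.0, "ty": -0.0, "tz": 0.89, "ax": 0.0, "ay": 0.0, "az": -0.0}, {"tx": -0.0, "ty": -0.0, "tz": 0.88, "ax": 0.0, "ay": 0.0, "az": -0.0}]
end [492.3 181.6  50.   83.5]
```

Request:
{"fn": "step_arm", "kwargs": {"moves": [{"tx":-0.02,"ty":0,"tz":0.9,"ax":0,"ay":0,"az":0},{"tx":0,"ty":0,"tz":0.9,"ax":0,"ay":0,"az":0},{"tx":0,"ty":0,"tz":0.9,"ax":0,"ay":0,"az":0},{"tx":0,"ty":0,"tz":0.9,"ax":0,"ay":0,"az":0},{"tx":0,"ty":0,"tz":0.9,"ax":0,"ay":0,"az":0}]}}

```text
clock: 17.5
eef_pos: [492.4, 179.9, 137.1]
tcp_rot: [3.141, 0.0, 1.456]
contact_force: [0.7, -0.0, 0.4]
opening: 0.154
grasp_force: 27.4
```

Request:
{"fn": "step_arm", "kwargs": {"moves": [{"tx":0,"ty":0,"tz":0.9,"ax":0,"ay":0,"az":0},{"tx":0,"ty":0,"tz":0.9,"ax":0,"ay":0,"az":0},{"tx":0,"ty":0,"tz":0.9,"ax":0,"ay":0,"az":0},{"tx":0,"ty":0,"tz":0.8,"ax":0,"ay":0,"az":0},{"tx":0,"ty":0,"tz":0,"ax":0,"ay":0,"az":0}]}}

```text
clock: 18.12
eef_pos: [491.5, 179.7, 49.1]
tcp_rot: [-3.139, 0.001, 1.456]
contact_force: [-0.0, 0.5, 0.2]
opening: 0.153
grasp_force: 27.4
```

Request:
{"fn": "step_arm", "kwargs": {"moves": [{"tx":0,"ty":0,"tz":0,"ax":0,"ay":0,"az":0},{"tx":0,"ty":0,"tz":0,"ax":0,"ay":0,"az":0},{"tx":0,"ty":0,"tz":-0.9,"ax":0,"ay":0,"az":0},{"tx":0,"ty":0,"tz":-0.9,"ax":0,"ay":0,"az":0},{"tx":0,"ty":0,"tz":-0.9,"ax":0,"ay":0,"az":0}], "gripper": 0.35}}

```text
clock: 18.75
eef_pos: [492.7, 180.9, 119.0]
tcp_rot: [3.141, -0.0, 1.456]
contact_force: [0.5, 0.9, 0.0]
opening: 0.352
grasp_force: 0.0
```

Request:
{"fn": "step_arm", "kwargs": {"moves": [{"tx":0,"ty":0,"tz":-1,"ax":0,"ay":0,"az":0},{"tx":0,"ty":0,"tz":-1,"ax":0,"ay":0,"az":0},{"tx":0,"ty":0,"tz":-1,"ax":0,"ay":0,"az":0.1},{"tx":0,"ty":0,"tz":-1,"ax":0,"ay":0,"az":0.1},{"tx":0,"ty":0,"tz":-1,"ax":0,"ay":0,"az":0.1}]}}

```text
clock: 19.38
eef_pos: [492.4, 180.8, 244.2]
tcp_rot: [3.141, -0.001, 0.98]
contact_force: [0.4, 0.3, -0.2]
opening: 0.352
grasp_force: 0.0
```

```bash
cat > cad.py <<'E'
from h import *
np.set_printoptions(precision=1,suppress=True)
def look():
  out=[]
  for n in("top","scene"):
    p,P,h=cloud(n);out.append(p)
    m=(mask(h,"red")|mask(h,"blue"))&near(P,[400,-30,59],[600,280,75]);Q=P[m];print(n,"rim",len(Q),np.median(Q[:,2]),cv2.minAreaRect(Q[:,:2].astype(np.float32)))
    m=near(P,[440,90,150],[540,150,205])&(h[...,1]<70);Q=P[m]
    if len(Q):
        Q=Q[Q[:,2]>np.percentile(Q[:,2],98)-8];print(" crown",len(Q),Q.mean(0))
  return out
E
python3 - <<'E'
from cad import *
from plan import *
a,b=look()
cv2.imwrite("pics/t3.png",cv2.resize(a[190:250,170:350,::-1],(780,260),interpolation=2))
plan([(485.2,119,250,-6.5,7)])
E
```

```text
top rim 231 65.19135351709429 ((480.35003662109375, 89.03193664550781), (177.71771240234375, 105.69467163085938), 83.69850158691406)
 crown 41 [483.5 119.8 190.9]
scene rim 208 63.4273439748207 ((485.37432861328125, 116.6190185546875), (237.78634643554688, 105.92877960205078), 83.05286407470703)
 crown 37 [485.1 117.9 188.7]
from [493.9 181.3 245.9  56.3]
[{"tx": -0.32, "ty": 0.16, "tz": -0.02, "ax": 0.0, "ay": 0.0, "az": 0.1}, {"tx": -0.3, "ty": 0.2, "tz": -0.02, "ax": 0.0, "ay": 0.0, "az": 0.1}, {"tx": -0.26, "ty": 0.25, "tz": -0.02, "ax": 0.0, "ay": 0.0, "az": 0.1}, {"tx": -0.22, "ty": 0.29, "tz": -0.03, "ax": 0.0, "ay": 0.0, "az": 0.099}, {"tx": -0.17, "ty": 0.32, "tz": -0.02, "ax": 0.0, "ay": 0.0, "az": 0.1}]
[{"tx": -0.12, "ty": 0.34, "tz": -0.03, "ax": 0.0, "ay": 0.0, "az": 0.099}, {"tx": -0.06, "ty": 0.34, "tz": -0.02, "ax": 0.0, "ay": 0.0, "az": 0.1}]
end [485.3 119.1 249.9  -6.5]
```

View pics/t3.png

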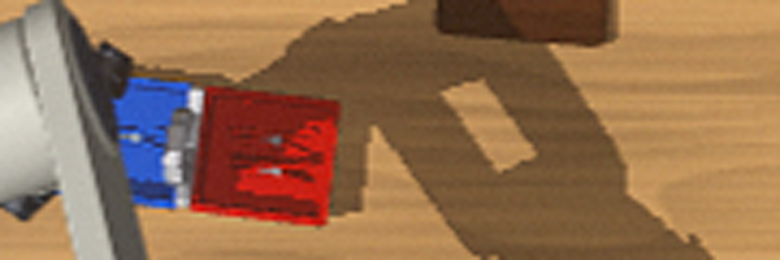

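The blue peg is in the blue tub (137,138), and the caddy is still in place. Now for the hook.

Request:
{"fn": "step_arm", "kwargs": {"moves": [{"tx":-0.32,"ty":0.16,"tz":0,"ax":0,"ay":0,"az":0.1},{"tx":-0.3,"ty":0.2,"tz":0,"ax":0,"ay":0,"az":0.1},{"tx":-0.26,"ty":0.25,"tz":0,"ax":0,"ay":0,"az":0.1},{"tx":-0.22,"ty":0.29,"tz":0,"ax":0,"ay":0,"az":0.1},{"tx":-0.17,"ty":0.32,"tz":0,"ax":0,"ay":0,"az":0.1}], "gripper": 0.5}}

```text
clock: 20.1
eef_pos: [485.9, 135.6, 242.2]
tcp_rot: [3.142, 0.0, 0.197]
contact_force: [1.2, -1.0, 0.3]
opening: 0.501
grasp_force: 0.0
```

Request:
{"fn": "step_arm", "kwargs": {"moves": [{"tx":-0.12,"ty":0.34,"tz":0,"ax":0,"ay":0,"az":0.1},{"tx":-0.06,"ty":0.34,"tz":0,"ax":0,"ay":0,"az":0.1},{"tx":0,"ty":0,"tz":0,"ax":0,"ay":0,"az":0}]}}

```text
clock: 20.48
eef_pos: [483.6, 118.2, 242.3]
tcp_rot: [3.141, 0.0, -0.112]
contact_force: [0.2, -0.1, -0.2]
opening: 0.497
grasp_force: 0.0
```

Run:
```python
from plan import *
plan([(484.8,119,194.5,-6.5,3)])
```

```text
from [483.6 118.2 242.3  -6.4]
[{"tx": 0.01, "ty": -0.01, "tz": 0.64, "ax": 0.0, "ay": 0.0, "az": 0.0}, {"tx": 0.02, "ty": -0.01, "tz": 0.64, "ax": 0.0, "ay": 0.0, "az": 0.0}, {"tx": 0.01, "ty": -0.02, "tz": 0.63, "ax": 0.0, "ay": 0.0, "az": 0.001}]
end [484.7 119.  194.5  -6.5]
```

Request:
{"fn": "step_arm", "kwargs": {"moves": [{"tx":0.02,"ty":-0.02,"tz":0.64,"ax":0,"ay":0,"az":0},{"tx":0.01,"ty":-0.01,"tz":0.64,"ax":0,"ay":0,"az":0},{"tx":0.01,"ty":-0.01,"tz":0.64,"ax":0,"ay":0,"az":0},{"tx":0,"ty":0,"tz":0,"ax":0,"ay":0,"az":0},{"tx":0,"ty":0,"tz":0,"ax":0,"ay":0,"az":0}]}}

```text
clock: 21.1
eef_pos: [485.2, 119.6, 194.5]
tcp_rot: [3.142, 0.0, -0.114]
contact_force: [0.4, -0.4, 1.4]
opening: 0.5
grasp_force: 0.0
```

Request:
{"fn": "step_arm", "kwargs": {"moves": [{"tx":0,"ty":0,"tz":0,"ax":0,"ay":0,"az":0},{"tx":0,"ty":0,"tz":0,"ax":0,"ay":0,"az":0},{"tx":0,"ty":0,"tz":0,"ax":0,"ay":0,"az":0},{"tx":0,"ty":0,"tz":0,"ax":0,"ay":0,"az":0}], "gripper": 0, "newtons": 60}}

```text
clock: 21.6
eef_pos: [485.5, 119.9, 195.1]
tcp_rot: [-3.141, -0.001, -0.115]
contact_force: [-0.3, 5.2, 4.3]
opening: 0.147
grasp_force: 61.1
```

Run:
```python
from plan import *
s=start();print(s)
# caddy origin = TCP - d with d=(~0,0,194.5); lift base to 147, turn to rail yaw 2.26, y to 62
dz=s[2]
plan([(s[0],s[1],dz+147,s[3],7),(560,65,dz+147,2.26,5)])
```

```text
[485.51287658 119.92190716 195.07419682  -6.5621147 ]
from [485.5 119.9 195.1  -6.6]
[{"tx": 0.0, "ty": -0.0, "tz": -0.84, "ax": 0.0, "ay": 0.0, "az": -0.0}, {"tx": 0.0, "ty": -0.0, "tz": -0.84, "ax": 0.0, "ay": 0.0, "az": -0.0}, {"tx": 0.0, "ty": -0.0, "tz": -0.84, "ax": 0.0, "ay": 0.0, "az": -0.0}, {"tx": 0.0, "ty": -0.0, "tz": -0.84, "ax": 0.0, "ay": 0.0, "az": -0.0}, {"tx": 0.0, "ty": -0.0, "tz": -0.84, "ax": 0.0, "ay": 0.0, "az": -0.0}]
[{"tx": 0.0, "ty": -0.0, "tz": -0.84, "ax": 0.0, "ay": 0.0, "az": -0.0}, {"tx": 0.0, "ty": -0.0, "tz": -0.84, "ax": 0.0, "ay": 0.0, "az": -0.0}, {"tx": 0.64, "ty": 0.37, "tz": -0.0, "ax": 0.0, "ay": 0.0, "az": -0.02}, {"tx": 0.63, "ty": 0.39, "tz": -0.0, "ax": 0.0, "ay": 0.0, "az": -0.02}, {"tx": 0.62, "ty": 0.41, "tz": -0.0, "ax": 0.0, "ay": 0.0, "az": -0.019}]
[{"tx": 0.61, "ty": 0.42, "tz": -0.0, "ax": 0.0, "ay": 0.0, "az": -0.02}, {"tx": 0.59, "ty": 0.45, "tz": -0.0, "ax": 0.0, "ay": 0.0, "az": -0.019}]
end [560.1  64.9 342.1   2.3]
```

Request:
{"fn": "step_arm", "kwargs": {"moves": [{"tx":0,"ty":0,"tz":-0.4,"ax":0,"ay":0,"az":0},{"tx":0,"ty":0,"tz":-0.8,"ax":0,"ay":0,"az":0},{"tx":0,"ty":0,"tz":-0.9,"ax":0,"ay":0,"az":0},{"tx":0,"ty":0,"tz":-0.9,"ax":0,"ay":0,"az":0},{"tx":0,"ty":0,"tz":-0.9,"ax":0,"ay":0,"az":0}]}}

```text
clock: 22.22
eef_pos: [484.4, 118.9, 292.7]
tcp_rot: [3.14, 0.001, -0.114]
contact_force: [0.4, -0.2, -3.7]
opening: 0.149
grasp_force: 59.9
```

Request:
{"fn": "step_arm", "kwargs": {"moves": [{"tx":0,"ty":0,"tz":-0.9,"ax":0,"ay":0,"az":0},{"tx":0,"ty":0,"tz":-0.7,"ax":0,"ay":0,"az":0},{"tx":0,"ty":0,"tz":-0.4,"ax":0,"ay":0,"az":0},{"tx":0.3,"ty":0.2,"tz":0,"ax":0,"ay":0,"az":-0.02},{"tx":0.6,"ty":0.4,"tz":0,"ax":0,"ay":0,"az":-0.02}]}}

```text
clock: 22.85
eef_pos: [505.7, 102.3, 341.8]
tcp_rot: [3.141, 0.001, -0.05]
contact_force: [0.3, -0.7, -4.5]
opening: 0.145
grasp_force: 59.9
```

Request:
{"fn": "step_arm", "kwargs": {"moves": [{"tx":0.6,"ty":0.5,"tz":0,"ax":0,"ay":0,"az":-0.02},{"tx":0.6,"ty":0.5,"tz":0,"ax":0,"ay":0,"az":-0.02},{"tx":0.3,"ty":0.4,"tz":0,"ax":0,"ay":0,"az":-0.018},{"tx":0,"ty":0,"tz":0,"ax":0,"ay":0,"az":0},{"tx":0,"ty":0,"tz":0,"ax":0,"ay":0,"az":0}]}}

```text
clock: 23.48
eef_pos: [542.2, 66.7, 341.6]
tcp_rot: [-3.141, 0.001, 0.039]
contact_force: [-0.2, 0.1, -4.2]
opening: 0.154
grasp_force: 60.0
```

Run:
```python
from cad import *
from plan import *
print(start(),r.sense()["contact_force"],r.sense()["wrist_torque"])
ims=[]
for n in("top","scene"):
    p,P,h=cloud(n);ims.append(p)
    m=(mask(h,"red")|mask(h,"blue"))&near(P,[420,-120,130],[660,260,240]);Q=P[m]
    print(n,len(Q))
    f=Q[Q[:,2]>np.percentile(Q[:,2],97)-8];print(" rim z",np.percentile(f[:,2],[50,90]),cv2.minAreaRect(f[:,:2].astype(np.float32)))
    A=np.c_[f[:,:2]-f[:,:2].mean(0),np.ones(len(f))];print(" plane",np.linalg.lstsq(A,f[:,2],rcond=None)[0].round(3).tolist())
cv2.imwrite("pics/t4.png",np.hstack([cv2.resize(ims[0][130:270,130:330,::-1],(400,280)),cv2.resize(ims[1][60:235,150:400,::-1],(400,280))]))
```

```text
[542.2  66.7 341.6   2.2] [-0.2  0.1 -4.2] [0. 0. 0.]
top 821
 rim z [212.  214.3] ((540.9085693359375, 59.33665466308594), (104.9179916381836, 224.9346160888672), 2.2379512786865234)
 plane [0.003, 0.003, 212.075]
scene 2010
 rim z [209.5 212.8] ((542.34130859375, 63.87682342529297), (105.82247161865234, 241.09710693359375), 2.7132012844085693)
 plane [0.022, -0.006, 209.327]
```

View pics/t4.png

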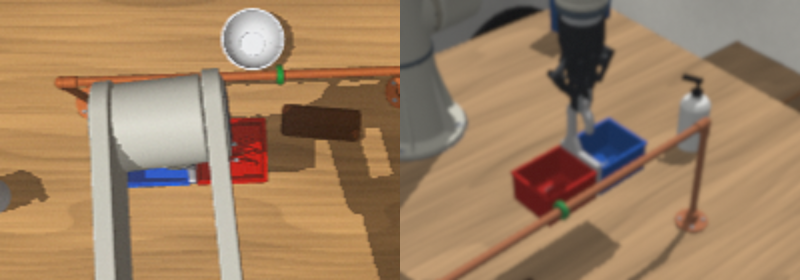

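The caddy is level, with its rim at z≈211 (base 146), and the rail is ahead of it at x≈656. Now I'll move forward so the pipe enters the hook.

Request:
{"fn": "step_arm", "kwargs": {"moves": [{"tx":0.4,"ty":0,"tz":0,"ax":0,"ay":0,"az":0},{"tx":0.7,"ty":0,"tz":0,"ax":0,"ay":0,"az":0},{"tx":0.8,"ty":0,"tz":0,"ax":0,"ay":0,"az":0},{"tx":0.8,"ty":0,"tz":0,"ax":0,"ay":0,"az":0},{"tx":0.8,"ty":0,"tz":0,"ax":0,"ay":0,"az":0}]}}

```text
clock: 24.2
eef_pos: [632.0, 70.1, 341.8]
tcp_rot: [3.142, -0.0, 0.04]
contact_force: [-0.4, 0.5, -3.2]
opening: 0.152
grasp_force: 60.0
```

Request:
{"fn": "step_arm", "kwargs": {"moves": [{"tx":0.6,"ty":0,"tz":0,"ax":0,"ay":0,"az":0},{"tx":0.4,"ty":0,"tz":0,"ax":0,"ay":0,"az":0},{"tx":0.07,"ty":0,"tz":0,"ax":0,"ay":0,"az":0},{"tx":0,"ty":0,"tz":0,"ax":0,"ay":0,"az":0},{"tx":0,"ty":0,"tz":0,"ax":0,"ay":0,"az":0}]}}

```text
clock: 24.82
eef_pos: [656.5, 71.0, 342.2]
tcp_rot: [-3.142, 0.0, 0.04]
contact_force: [0.4, -0.6, -3.1]
opening: 0.148
grasp_force: 59.9
```

Run:
```python
from cad import *
from plan import *
print(start(),r.sense()["contact_force"])
for n in("top","scene"):
    p,P,h=cloud(n)
    m=mask(h,"copper")&near(P,[600,-300,235],[720,240,290]);Q=P[m];f=np.polyfit(Q[:,1],Q[:,0],1);print(n,"rail x at y=69",np.polyval(f,69),len(Q))
    m=(mask(h,"red")|mask(h,"blue"))&near(P,[560,-120,190],[760,260,240]);f=P[m]
    print(" rim z",np.percentile(f[:,2],[50,90]),cv2.minAreaRect(f[:,:2].astype(np.float32)))
cv2.imwrite("pics/t5.png",cv2.resize(p[80:230,170:370,::-1],(800,600)))
```

```text
[656.5  71.  342.2   2.3] [ 0.4 -0.6 -3.1]
top rail x at y=69 655.1715298412792 570
 rim z [212.6 215.6] ((652.71826171875, 63.490272521972656), (104.56157684326172, 224.91116333007812), 3.622225761413574)
scene rail x at y=69 658.6368409740475 875
 rim z [205.2 211.9] ((656.3184204101562, 69.30034637451172), (103.01536560058594, 240.30987548828125), 2.2948200702667236)
```

View pics/t5.png

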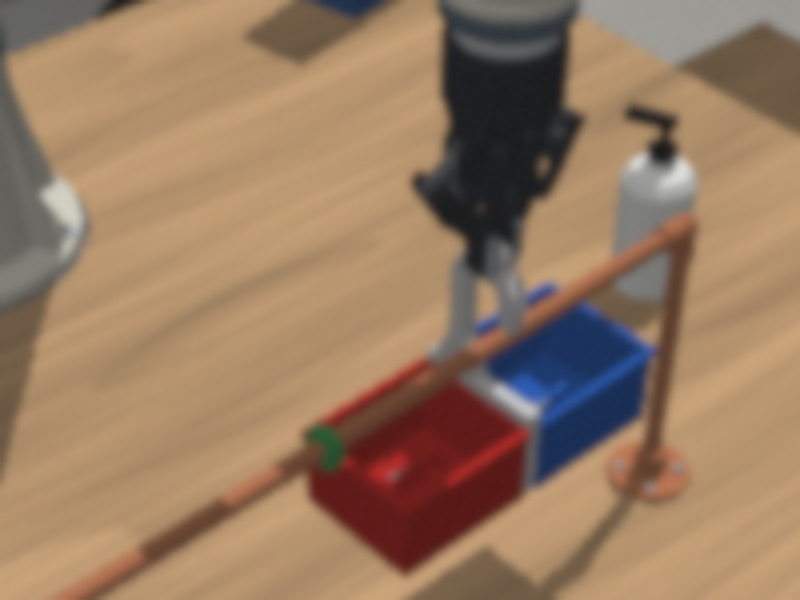

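The pipe (around 480,345) runs between the stem and the lip. Now lowering.

Request:
{"fn": "step_arm", "kwargs": {"moves": [{"tx":0,"ty":0,"tz":0.4,"ax":0,"ay":0,"az":0},{"tx":0,"ty":0,"tz":0.5,"ax":0,"ay":0,"az":0},{"tx":0,"ty":0,"tz":0.5,"ax":0,"ay":0,"az":0},{"tx":0,"ty":0,"tz":0.3,"ax":0,"ay":0,"az":0},{"tx":0,"ty":0,"tz":0.2,"ax":0,"ay":0,"az":0}]}}

```text
clock: 25.55
eef_pos: [656.8, 71.0, 293.7]
tcp_rot: [3.142, 0.001, 0.04]
contact_force: [-0.0, 0.2, -3.7]
opening: 0.148
grasp_force: 60.0
```

Request:
{"fn": "step_arm", "kwargs": {"moves": [{"tx":0,"ty":0,"tz":0.1,"ax":0,"ay":0,"az":0},{"tx":0,"ty":0,"tz":0,"ax":0,"ay":0,"az":0}]}}

```text
clock: 25.8
eef_pos: [657.0, 71.0, 292.1]
tcp_rot: [-3.142, -0.0, 0.04]
contact_force: [0.5, -0.3, -3.1]
opening: 0.153
grasp_force: 60.0
```

Request:
{"fn": "step_arm", "kwargs": {"moves": [{"tx":0,"ty":0,"tz":0.08,"ax":0,"ay":0,"az":0},{"tx":0,"ty":0,"tz":0,"ax":0,"ay":0,"az":0}]}}

```text
clock: 26.05
eef_pos: [656.9, 71.0, 290.1]
tcp_rot: [-3.142, -0.0, 0.04]
contact_force: [0.5, -0.3, -3.6]
opening: 0.148
grasp_force: 60.0
```

Request:
{"fn": "step_arm", "kwargs": {"moves": [{"tx":0,"ty":0,"tz":0.04,"ax":0,"ay":0,"az":0},{"tx":0,"ty":0,"tz":0,"ax":0,"ay":0,"az":0}]}}

```text
clock: 26.3
eef_pos: [656.9, 71.0, 289.0]
tcp_rot: [-3.142, 0.0, 0.04]
contact_force: [0.4, -0.7, -3.4]
opening: 0.148
grasp_force: 60.0
```

Request:
{"fn": "step_arm", "kwargs": {"moves": [{"tx":0,"ty":0,"tz":0.04,"ax":0,"ay":0,"az":0},{"tx":0,"ty":0,"tz":0,"ax":0,"ay":0,"az":0}]}}

```text
clock: 26.55
eef_pos: [656.9, 71.0, 288.0]
tcp_rot: [3.142, 0.0, 0.04]
contact_force: [-0.7, -0.2, -3.9]
opening: 0.15
grasp_force: 60.0
```

Request:
{"fn": "step_arm", "kwargs": {"moves": [{"tx":0,"ty":0,"tz":0.04,"ax":0,"ay":0,"az":0},{"tx":0,"ty":0,"tz":0,"ax":0,"ay":0,"az":0}]}}

```text
clock: 26.8
eef_pos: [657.0, 71.0, 287.5]
tcp_rot: [-3.142, -0.0, 0.04]
contact_force: [-1.4, 0.5, 1.0]
opening: 0.15
grasp_force: 60.7
```

Request:
{"fn": "step_arm", "kwargs": {"moves": [{"tx":0,"ty":0,"tz":0.02,"ax":0,"ay":0,"az":0},{"tx":0,"ty":0,"tz":0,"ax":0,"ay":0,"az":0}]}}

```text
clock: 27.05
eef_pos: [657.0, 71.0, 287.4]
tcp_rot: [-3.142, -0.001, 0.04]
contact_force: [-3.2, -0.0, 4.7]
opening: 0.149
grasp_force: 61.2
```

Request:
{"fn": "step_arm", "kwargs": {"moves": [{"tx":0,"ty":0,"tz":0.02,"ax":0,"ay":0,"az":0},{"tx":0,"ty":0,"tz":0,"ax":0,"ay":0,"az":0}]}}

```text
clock: 27.3
eef_pos: [657.0, 71.0, 287.3]
tcp_rot: [-3.142, -0.001, 0.04]
contact_force: [-3.8, -0.7, 8.8]
opening: 0.15
grasp_force: 61.7
```

Contact. The hook is slightly too far in +x, so I'll ease off and then slide towards the ring.

Request:
{"fn": "step_arm", "kwargs": {"moves": [{"tx":-0.03,"ty":0,"tz":-0.03,"ax":0,"ay":0,"az":0},{"tx":0,"ty":0,"tz":0,"ax":0,"ay":0,"az":0}]}}

```text
clock: 27.55
eef_pos: [656.9, 71.0, 287.4]
tcp_rot: [-3.142, -0.002, 0.039]
contact_force: [1.7, -0.3, 4.5]
opening: 0.15
grasp_force: 60.9
```

Request:
{"fn": "step_arm", "kwargs": {"moves": [{"tx":0,"ty":0.2,"tz":0,"ax":0,"ay":0,"az":0},{"tx":0,"ty":0.4,"tz":0,"ax":0,"ay":0,"az":0},{"tx":0,"ty":0.4,"tz":0,"ax":0,"ay":0,"az":0},{"tx":0,"ty":0,"tz":0,"ax":0,"ay":0,"az":0}]}}

```text
clock: 28.05
eef_pos: [657.6, 45.5, 287.4]
tcp_rot: [3.142, -0.001, 0.039]
contact_force: [0.5, -0.4, 6.0]
opening: 0.147
grasp_force: 61.3
```

Request:
{"fn": "step_arm", "kwargs": {"moves": [{"tx":0,"ty":0.3,"tz":-0.015,"ax":0,"ay":0,"az":0},{"tx":0,"ty":0.5,"tz":0,"ax":0,"ay":0,"az":0},{"tx":0,"ty":0.5,"tz":0,"ax":0,"ay":0,"az":0},{"tx":0,"ty":0.5,"tz":0,"ax":0,"ay":0,"az":0},{"tx":0,"ty":0.3,"tz":0,"ax":0,"ay":0,"az":0}]}}

```text
clock: 28.68
eef_pos: [659.5, -6.2, 287.5]
tcp_rot: [-3.14, -0.001, 0.039]
contact_force: [0.4, 6.4, 5.8]
opening: 0.147
grasp_force: 61.1
```

Request:
{"fn": "step_arm", "kwargs": {"moves": [{"tx":0,"ty":0.3,"tz":0,"ax":0,"ay":0,"az":0},{"tx":0,"ty":0.4,"tz":0,"ax":0,"ay":0,"az":0},{"tx":0,"ty":0.4,"tz":0,"ax":0,"ay":0,"az":0},{"tx":0,"ty":0.3,"tz":0,"ax":0,"ay":0,"az":0},{"tx":0,"ty":0,"tz":0,"ax":0,"ay":0,"az":0}]}}

```text
clock: 29.3
eef_pos: [660.9, -42.1, 287.4]
tcp_rot: [3.141, -0.001, 0.039]
contact_force: [1.7, 0.3, 5.1]
opening: 0.149
grasp_force: 61.2
```

Request:
{"fn": "step_arm", "kwargs": {"moves": [{"tx":0,"ty":0.1,"tz":0,"ax":0,"ay":0,"az":0},{"tx":0,"ty":0.08,"tz":0,"ax":0,"ay":0,"az":0},{"tx":0,"ty":0.05,"tz":0,"ax":0,"ay":0,"az":0},{"tx":0,"ty":0,"tz":0,"ax":0,"ay":0,"az":0}]}}

```text
clock: 29.8
eef_pos: [661.0, -46.3, 287.4]
tcp_rot: [-3.14, -0.001, 0.04]
contact_force: [0.8, 6.5, 4.7]
opening: 0.145
grasp_force: 61.2
```

Request:
{"fn": "step_arm", "kwargs": {"moves": [{"tx":0,"ty":0.15,"tz":-0.01,"ax":0,"ay":0,"az":0},{"tx":0,"ty":0.15,"tz":0,"ax":0,"ay":0,"az":0},{"tx":0,"ty":0.1,"tz":0,"ax":0,"ay":0,"az":0},{"tx":0,"ty":0,"tz":0,"ax":0,"ay":0,"az":0},{"tx":0,"ty":0,"tz":0,"ax":0,"ay":0,"az":0}]}}

```text
clock: 30.42
eef_pos: [661.2, -55.1, 287.5]
tcp_rot: [-3.138, -0.0, 0.04]
contact_force: [0.8, 11.0, 3.8]
opening: 0.146
grasp_force: 70.6
```

Request:
{"fn": "step_arm", "kwargs": {"moves": [{"tx":0,"ty":0.06,"tz":0,"ax":0,"ay":0,"az":0},{"tx":0,"ty":0.04,"tz":0,"ax":0,"ay":0,"az":0},{"tx":0,"ty":0,"tz":0,"ax":0,"ay":0,"az":0},{"tx":0,"ty":0,"tz":0,"ax":0,"ay":0,"az":0}]}}

```text
clock: 30.92
eef_pos: [661.2, -55.4, 287.5]
tcp_rot: [-3.135, 0.0, 0.04]
contact_force: [-0.4, 19.5, 4.4]
opening: 0.145
grasp_force: 76.8
```

Request:
{"fn": "step_arm", "kwargs": {"moves": [{"tx":0,"ty":-0.06,"tz":0,"ax":0,"ay":0,"az":0},{"tx":0,"ty":0,"tz":0,"ax":0,"ay":0,"az":0}]}}

```text
clock: 31.18
eef_pos: [661.2, -55.2, 287.5]
tcp_rot: [-3.137, 0.0, 0.04]
contact_force: [-0.4, 14.4, 5.2]
opening: 0.146
grasp_force: 73.3
```

Run:
```python
from cad import *
from plan import *
print(start(),r.sense()["contact_force"])
for n in("top","scene"):
    p,P,h=cloud(n)
    m=mask(h,"green")&near(P,[600,-200,220],[720,100,290]);Q=P[m];print(n,"ring",len(Q),Q.mean(0) if len(Q) else 0,Q.min(0),Q.max(0))
    m=(mask(h,"red")|mask(h,"blue"))&near(P,[560,-260,130],[760,160,190]);f=P[m];print(" rim",len(f),np.percentile(f[:,2],[50,90]),cv2.minAreaRect(f[:,:2].astype(np.float32)))
    m=(h[...,1]<60)&near(P,[620,-120,215],[720,0,285]);Q=P[m];print(" hook",len(Q),Q.mean(0) if len(Q) else 0,Q.min(0),Q.max(0))
cv2.imwrite("pics/t6.png",cv2.resize(p[90:240,140:340,::-1],(800,600),interpolation=2))
```

```text
[661.2 -55.2 287.5   2.3] [-0.4 14.4  5.2]
top ring 1 [647.8 -73.4 258.6] [647.8 -73.4 258.6] [647.8 -73.4 258.6]
 rim 197 [157.2 160.1] ((657.4347534179688, -36.12074279785156), (104.34822082519531, 202.3521728515625), 0.7014836668968201)
 hook 36 [637.1 -52.8 254.3] [629.9 -61.  221.8] [652.   -7.3 280.5]
scene ring 34 [667.3 -76.  258.4] [656.6 -79.3 242.8] [676.  -71.2 267.3]
 rim 1183 [145.8 156.9] ((661.4725952148438, -57.342071533203125), (105.32828521728516, 241.3832244873047), 2.506221294403076)
 hook 195 [674.  -59.  260.8] [631.7 -78.9 222.5] [688.9 -39.2 284.2]
```

View pics/t6.png

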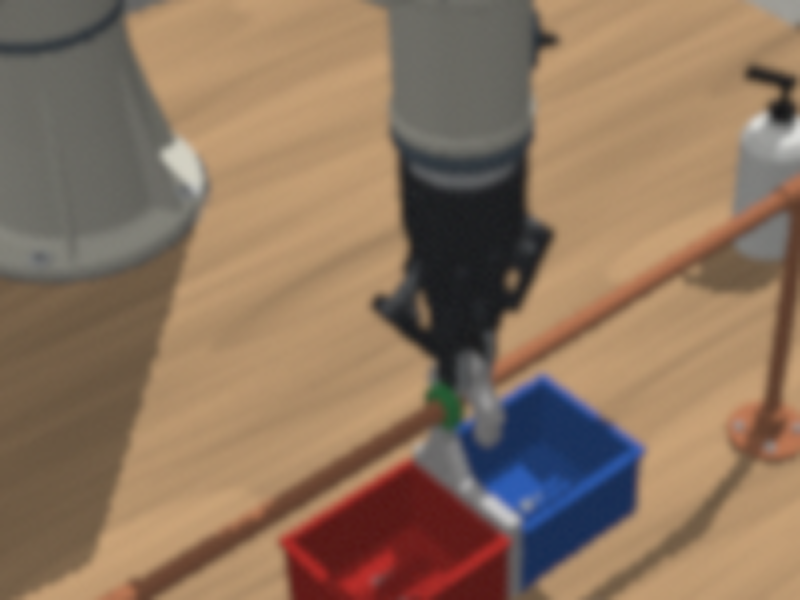

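The -y fingertip, at z≈262, is touching the ring, whose top is at about 266, so the hook itself still has about 7 mm to go. I'll back off along the rail, regrip higher on the crown so the fingers clear the ring, and slide home.

Request:
{"fn": "step_arm", "kwargs": {"moves": [{"tx":0,"ty":-0.2,"tz":0,"ax":0,"ay":0,"az":0},{"tx":0,"ty":-0.4,"tz":0,"ax":0,"ay":0,"az":0},{"tx":0,"ty":-0.3,"tz":0,"ax":0,"ay":0,"az":0},{"tx":0,"ty":-0.2,"tz":0,"ax":0,"ay":0,"az":0},{"tx":0,"ty":0,"tz":0,"ax":0,"ay":0,"az":0}]}}

```text
clock: 31.9
eef_pos: [660.2, -30.8, 287.5]
tcp_rot: [3.141, -0.0, 0.04]
contact_force: [0.9, -2.6, 4.6]
opening: 0.149
grasp_force: 61.1
```

Request:
{"fn": "step_arm", "kwargs": {"moves": [{"tx":0,"ty":0,"tz":-0.03,"ax":0,"ay":0,"az":0},{"tx":0,"ty":0,"tz":0,"ax":0,"ay":0,"az":0}]}}

```text
clock: 32.15
eef_pos: [659.9, -30.6, 287.5]
tcp_rot: [-3.141, 0.001, 0.039]
contact_force: [0.7, -2.1, -1.5]
opening: 0.153
grasp_force: 60.5
```

Request:
{"fn": "step_arm", "kwargs": {"moves": [{"tx":0,"ty":0,"tz":0,"ax":0,"ay":0,"az":0},{"tx":0,"ty":0,"tz":0,"ax":0,"ay":0,"az":0},{"tx":0,"ty":0,"tz":-0.15,"ax":0,"ay":0,"az":0},{"tx":0,"ty":0,"tz":-0.15,"ax":0,"ay":0,"az":0},{"tx":0,"ty":0,"tz":0,"ax":0,"ay":0,"az":0}], "gripper": 0.35}}

```text
clock: 32.78
eef_pos: [660.4, -30.7, 296.3]
tcp_rot: [3.142, -0.001, 0.04]
contact_force: [0.3, -0.0, -0.7]
opening: 0.348
grasp_force: 0.0
```

```bash
cat > rim.py <<'E'
from cad import *
from plan import *
print(start(),r.sense()["contact_force"])
for n in("top","scene"):
    p,P,h=cloud(n)
    for c in("red","blue"):
        m=mask(h,c)&near(P,[560,-260,147],[760,200,190]);f=P[m]
        if len(f): print(n,c,"rim",len(f),np.percentile(f[:,2],[50,90]),f[:,1].min(),f[:,1].max(),cv2.minAreaRect(f[:,:2].astype(np.float32)))
    m=(mask(h,"red")|mask(h,"blue"))&near(P,[560,-260,147],[760,200,190]);f=P[m];A=np.c_[f[:,:2]-f[:,:2].mean(0),np.ones(len(f))];g=np.linalg.lstsq(A,f[:,2],rcond=None)[0];print(" slope xy",g[:2].round(3).tolist(),cv2.minAreaRect(f[:,:2].astype(np.float32)))
    m=mask(h,"green")&near(P,[600,-200,220],[720,100,290]);print(" ring",m.sum(),P[m].mean(0))
E
python3 rim.py
```

```text
[660.4 -30.7 296.3   2.3] [ 0.3 -0.  -0.7]
top red rim 45 [155.8 158.9] -103.65896747360256 -38.29230616304562 ((614.8404541015625, -70.93013000488281), (65.50668334960938, 13.511186599731445), 89.05794525146484)
top blue rim 115 [157.5 160.9] -24.621212199587738 89.54406507634219 ((657.1380615234375, 32.922393798828125), (104.44122314453125, 113.04377746582031), 1.1867024898529053)
 slope xy [0.005, 0.011] ((657.1077270507812, -7.0764617919921875), (104.37749481201172, 192.24005126953125), 0.6331542134284973)
 ring 11 [653.1 -72.4 261.4]
scene red rim 342 [154.9 157.9] -152.82460049418358 -36.58277518315981 ((663.7791137695312, -94.68209838867188), (104.45014953613281, 114.25498962402344), 2.4802281856536865)
scene blue rim 208 [155.4 158.6] -22.39104763402247 88.64982617442195 ((659.2288208007812, 32.96507263183594), (105.01953125, 111.11978912353516), 0.2263062298297882)
 slope xy [0.033, -0.002] ((661.0117797851562, -31.687271118164062), (104.61640930175781, 240.2766571044922), 2.5837790966033936)
 ring 32 [668.2 -76.2 257.6]
```

The caddy hangs level on its own. Now I'll regrip higher and slide about 32 mm to the ring.

Request:
{"fn": "step_arm", "kwargs": {"moves": [{"tx":0,"ty":0,"tz":0,"ax":0,"ay":0,"az":0},{"tx":0,"ty":0,"tz":0,"ax":0,"ay":0,"az":0},{"tx":0,"ty":0,"tz":0,"ax":0,"ay":0,"az":0}], "gripper": 0, "newtons": 40}}

```text
clock: 33.25
eef_pos: [660.2, -30.7, 295.7]
tcp_rot: [-3.142, 0.0, 0.04]
contact_force: [-0.4, -0.0, 0.9]
opening: 0.148
grasp_force: 41.0
```

Request:
{"fn": "step_arm", "kwargs": {"moves": [{"tx":0,"ty":0.2,"tz":0,"ax":0,"ay":0,"az":0},{"tx":0,"ty":0.3,"tz":0,"ax":0,"ay":0,"az":0},{"tx":0,"ty":0.3,"tz":0,"ax":0,"ay":0,"az":0},{"tx":0,"ty":0.15,"tz":0,"ax":0,"ay":0,"az":0},{"tx":0,"ty":0,"tz":0,"ax":0,"ay":0,"az":0}]}}

```text
clock: 33.88
eef_pos: [661.2, -55.3, 295.7]
tcp_rot: [3.141, -0.0, 0.039]
contact_force: [0.2, -0.0, 1.9]
opening: 0.155
grasp_force: 41.0
```

Request:
{"fn": "step_arm", "kwargs": {"moves": [{"tx":0,"ty":0.06,"tz":0,"ax":0,"ay":0,"az":0},{"tx":0,"ty":0.06,"tz":0,"ax":0,"ay":0,"az":0},{"tx":0,"ty":0,"tz":0,"ax":0,"ay":0,"az":0}]}}

```text
clock: 34.25
eef_pos: [661.3, -57.4, 295.7]
tcp_rot: [-3.142, -0.0, 0.04]
contact_force: [0.3, 3.7, 0.9]
opening: 0.151
grasp_force: 41.0
```

Request:
{"fn": "step_arm", "kwargs": {"moves": [{"tx":0,"ty":0.06,"tz":0,"ax":0,"ay":0,"az":0},{"tx":0,"ty":0.04,"tz":0,"ax":0,"ay":0,"az":0},{"tx":0,"ty":0,"tz":0,"ax":0,"ay":0,"az":0}]}}

```text
clock: 34.62
eef_pos: [661.4, -60.1, 295.7]
tcp_rot: [3.142, -0.0, 0.039]
contact_force: [0.6, 3.0, 0.8]
opening: 0.156
grasp_force: 41.0
```

Request:
{"fn": "step_arm", "kwargs": {"moves": [{"tx":0,"ty":0.05,"tz":0,"ax":0,"ay":0,"az":0},{"tx":0,"ty":0,"tz":0,"ax":0,"ay":0,"az":0}]}}

```text
clock: 34.88
eef_pos: [661.4, -61.3, 295.7]
tcp_rot: [3.142, -0.0, 0.039]
contact_force: [1.3, 4.3, 2.0]
opening: 0.144
grasp_force: 41.1
```

Request:
{"fn": "step_arm", "kwargs": {"moves": [{"tx":0,"ty":0.05,"tz":0,"ax":0,"ay":0,"az":0},{"tx":0,"ty":0,"tz":0,"ax":0,"ay":0,"az":0}]}}

```text
clock: 35.12
eef_pos: [661.4, -61.6, 295.7]
tcp_rot: [-3.14, -0.0, 0.04]
contact_force: [0.4, 8.1, 1.8]
opening: 0.148
grasp_force: 41.1
```

Request:
{"fn": "step_arm", "kwargs": {"moves": [{"tx":0,"ty":0.03,"tz":0,"ax":0,"ay":0,"az":0},{"tx":0,"ty":0,"tz":0,"ax":0,"ay":0,"az":0}]}}

```text
clock: 35.38
eef_pos: [661.4, -61.7, 295.7]
tcp_rot: [-3.139, -0.0, 0.04]
contact_force: [0.4, 10.1, 3.6]
opening: 0.151
grasp_force: 41.1
```

Hook contact with the ring at y≈-61.7, as predicted. I'll ease the push, release and rise.

Request:
{"fn": "step_arm", "kwargs": {"moves": [{"tx":0,"ty":-0.05,"tz":0,"ax":0,"ay":0,"az":0},{"tx":0,"ty":0,"tz":0,"ax":0,"ay":0,"az":0}]}}

```text
clock: 35.62
eef_pos: [661.4, -61.5, 295.7]
tcp_rot: [-3.141, -0.0, 0.04]
contact_force: [1.4, 6.1, 2.3]
opening: 0.15
grasp_force: 41.1
```

Request:
{"fn": "step_arm", "kwargs": {"moves": [{"tx":0,"ty":0,"tz":0,"ax":0,"ay":0,"az":0},{"tx":0,"ty":0,"tz":0,"ax":0,"ay":0,"az":0},{"tx":0,"ty":0,"tz":0,"ax":0,"ay":0,"az":0}], "gripper": 0.35}}

```text
clock: 36.0
eef_pos: [661.3, -62.4, 295.5]
tcp_rot: [3.141, 0.0, 0.039]
contact_force: [0.4, 0.4, -0.2]
opening: 0.349
grasp_force: 0.0
```

Request:
{"fn": "step_arm", "kwargs": {"moves": [{"tx":0,"ty":0,"tz":-0.2,"ax":0,"ay":0,"az":0},{"tx":0,"ty":0,"tz":-0.6,"ax":0,"ay":0,"az":0},{"tx":0,"ty":0,"tz":-1,"ax":0,"ay":0,"az":0},{"tx":0,"ty":0,"tz":-1,"ax":0,"ay":0,"az":0},{"tx":-0.5,"ty":0,"tz":-1,"ax":0,"ay":0,"az":0}]}}

```text
clock: 36.62
eef_pos: [649.3, -62.5, 392.6]
tcp_rot: [3.141, -0.001, 0.04]
contact_force: [0.7, 0.2, -0.3]
opening: 0.353
grasp_force: 0.0
```

Request:
{"fn": "step_arm", "kwargs": {"moves": [{"tx":-1,"ty":0,"tz":-0.5,"ax":0,"ay":0,"az":0},{"tx":-1,"ty":0,"tz":-0.5,"ax":0,"ay":0,"az":0},{"tx":-1,"ty":0,"tz":0,"ax":0,"ay":0,"az":0},{"tx":-1,"ty":0,"tz":0,"ax":0,"ay":0,"az":0},{"tx":-1,"ty":0,"tz":0,"ax":0,"ay":0,"az":0}]}}

```text
clock: 37.25
eef_pos: [523.3, -67.5, 417.0]
tcp_rot: [3.141, -0.002, 0.04]
contact_force: [-0.3, -0.8, 0.5]
opening: 0.351
grasp_force: 0.0
```

Request:
{"fn": "step_arm", "kwargs": {"moves": [{"tx":-1,"ty":0,"tz":0,"ax":0,"ay":0,"az":0},{"tx":-1,"ty":0,"tz":0,"ax":0,"ay":0,"az":0},{"tx":0,"ty":0,"tz":0,"ax":0,"ay":0,"az":0},{"tx":0,"ty":0,"tz":0,"ax":0,"ay":0,"az":0},{"tx":0,"ty":0,"tz":0,"ax":0,"ay":0,"az":0}]}}

```text
clock: 37.88
eef_pos: [474.8, -69.3, 415.8]
tcp_rot: [3.142, -0.0, 0.04]
contact_force: [-0.3, 0.1, 0.4]
opening: 0.347
grasp_force: 0.0
```

```bash
python3 rim.py
python3 - <<'E'
from h import *
a=cloud("top")[0];b,P,h=cloud("scene")
m=(h[...,1]<60)&near(P,[620,-120,262],[720,-20,290]);print("crown scene y",np.percentile(P[m][:,1],[2,50,98]))
cv2.imwrite("pics/t7.png",np.vstack([cv2.resize(a[130:260,90:410,::-1],(640,260)),cv2.resize(b[100:270,80:400,::-1],(640,340))]))
E
```

```text
[474.8 -69.3 415.8   2.3] [-0.3  0.1  0.4]
top red rim 194 [156.7 160.9] -182.5322996887463 -65.94012769317209 ((664.7073364257812, -124.33441925048828), (106.10066986083984, 113.84172058105469), 1.8429592847824097)
top blue rim 199 [157.9 160.9] -55.51979711752902 58.436680773575006 ((659.4038696289062, 3.1654281616210938), (106.06359100341797, 113.05780792236328), 2.542316198348999)
 slope xy [0.018, 0.008] ((662.1249389648438, -60.713096618652344), (106.46733856201172, 240.6521759033203), 2.3668196201324463)
 ring 23 [659.8 -72.7 262.7]
scene red rim 353 [155.3 158.5] -183.72230331208465 -67.99054247521894 ((666.1427612304688, -126.21142578125), (104.74177551269531, 113.78263092041016), 3.398219347000122)
scene blue rim 220 [155.5 158.8] -52.615785884349634 56.28823291242384 ((658.8727416992188, 1.2698173522949219), (107.50004577636719, 109.11688232421875), 0.7678821086883545)
 slope xy [0.036, -0.005] ((661.3833618164062, -63.61402130126953), (108.66539764404297, 238.65821838378906), 2.0857367515563965)
 ring 33 [667.1 -75.9 258.1]
crown scene y [-69.80269461 -65.97634984 -55.46551679]
```

View pics/t7.png

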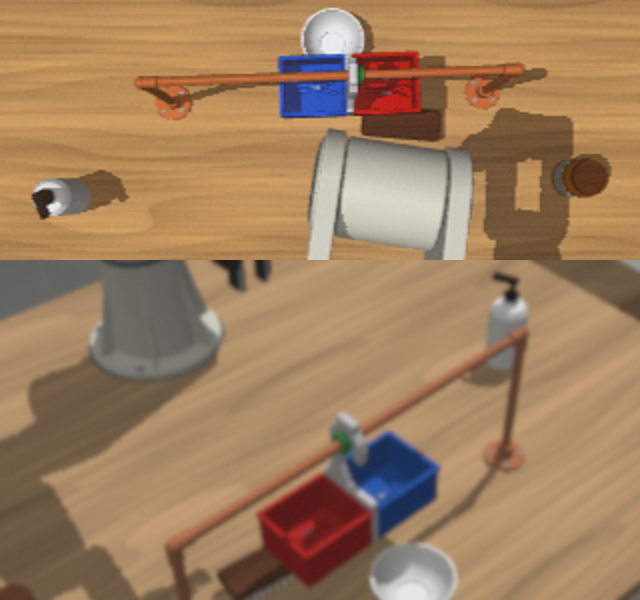

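The caddy hangs level. The ring-to-origin distance is 12.0 mm in the top view and 12.3 mm in the scene view, so the hook is against the ring. The pegs are still in their tubs and the bystanders look untouched. I'll let it settle, then hand in.

Request:
{"fn": "step_arm", "kwargs": {"moves": [{"tx":0,"ty":0,"tz":0,"ax":0,"ay":0,"az":0},{"tx":0,"ty":0,"tz":0,"ax":0,"ay":0,"az":0},{"tx":0,"ty":0,"tz":0,"ax":0,"ay":0,"az":0},{"tx":0,"ty":0,"tz":0,"ax":0,"ay":0,"az":0},{"tx":0,"ty":0,"tz":0,"ax":0,"ay":0,"az":0}]}}

```text
clock: 38.7
eef_pos: [474.1, -69.4, 415.7]
tcp_rot: [-3.142, -0.0, 0.04]
contact_force: [-0.9, -0.3, 0.7]
opening: 0.351
grasp_force: 0.0
```

Request:
{"fn": "step_arm", "kwargs": {"moves": [{"tx":0,"ty":0,"tz":0,"ax":0,"ay":0,"az":0},{"tx":0,"ty":0,"tz":0,"ax":0,"ay":0,"az":0},{"tx":0,"ty":0,"tz":0,"ax":0,"ay":0,"az":0},{"tx":0,"ty":0,"tz":0,"ax":0,"ay":0,"az":0},{"tx":0,"ty":0,"tz":0,"ax":0,"ay":0,"az":0}]}}

```text
clock: 39.33
eef_pos: [474.1, -69.4, 415.6]
tcp_rot: [-3.142, 0.0, 0.04]
contact_force: [-0.6, 0.0, -0.8]
opening: 0.35
grasp_force: 0.0
```

```bash
python3 rim.py | grep -E "slope|ring" ; python3 -c "
from rig import workorder
print(workorder.sign_off())"
```

```text
slope xy [0.013, 0.008] ((661.6974487304688, -60.972999572753906), (105.971435546875, 241.00045776367188), 2.3583781719207764)
 ring 23 [659.7 -72.6 263.6]
 slope xy [0.037, -0.002] ((662.3661499023438, -63.657562255859375), (107.80116271972656, 239.64865112304688), 2.6900675296783447)
 ring 34 [667.7 -76.2 258.8]
the job is handed in; nothing more can be done
None
```

Job handed in at about 39 s (no verdict came back): both red pegs are in the red tub, the blue peg is in the blue tub, and the caddy hangs level and still with its hook against the green ring, though while sliding a fingertip pressed the ring with up to about 20 N, so I backed off about 25 mm, let go and regripped higher.

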